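Charge the tumble finisher with a batch of printed handles

TASK

Charge the bench tumble finisher: collect the printed handles that lie loose on the bench into the metal scoop with the ones already in it, draw the lid's bolt, raise the lid and tip the whole scoopful into the tub. Stand the empty scoop upright on the bench again, close the lid fully and push the bolt all the way home into its keeper. Leave the red-capped marker where it lies; should a handle miss the tub, put it in too, and lay flat any that stands up above the rim.

Things in the scene. Friction and masses are not known exactly. Their poses are not given: they have to be found in the camera images.
- finisher: bench tumble finisher, fixed: a grey open tub on a sprung base. Origin under its centre on the bench; x from the bolt side (robot side) to the hinge, y left. Tub outside 190 (x) by 220 (y) mm, walls 6 mm, rim 112 mm above the bench. Smooth lined trough floor along y: 24 mm up along the middle, rising to 64 mm at both x walls. Bolt bracket 44 mm wide at y = -75 mm, out to x = -180 mm, top at 118 mm
- lid (a joint): lid angle, rad: 0 shut on the rim, 1.75 wide open (leaning back away from the robot). The stiff hinge leaves the lid wherever it is let go; moving it takes 3 to 5 N at the handle. Lid: aluminium panel 195 by 224 mm, 6 mm thick
- lid_handle (a point): middle of the lid's bar handle: a bar about 10 mm thick and 90 mm long, parallel to the hinge, 35 mm clear above the lid's front edge (154 mm above the bench when shut), 186 mm from the hinge; centred at y = +20 mm of the finisher. The bar can turn between the fingers
- lid_hinge (a point): middle of the lid's hinge line (along the finisher's y), at finisher x = 95 mm, 112.5 mm above the bench
- bolt (a joint): barrel bolt travel, m: 0 drawn back (towards the robot), 0.045 fully home at its stop, 40 mm over the lid inside the keeper staple. Slides along the finisher's x. Friction about 2.5 N. More than 5 mm out it bars the lid: shot it holds the lid down, and unless the lid's front is within 3 mm of shut its pin runs against the lid's edge
- bolt_knob (a point): grip point of the bolt's upright black knob, 160 mm above the bench: a round post 12 mm across, its top 8 mm above this point; the bolt's steel bands beside it reach 136 mm above the bench. Pinch it with the fingers on its two y sides, or push it
- scoop: open pan of bright sheet metal, 0.2 kg, loose: 180 (x) by 136 (y) mm outside, side walls 50 mm high (38 mm near the nose), floor 4 mm. Origin under its centre, x towards the open nose, z up. Over the last 60 mm the floor ramps up at 15 degrees to a lip 19 mm high; back wall 60 mm high. Handles slide out once it leans about 40 degrees nose down
- scoop_grip (a point): grip point on the scoop's upright black grip plate at its back (scoop x = -91 mm), 98 mm above its underside: the plate is 10 mm thick (x), 60 mm wide (y) and rises from 60 to 120 mm above the underside; take it from above, fingers closing along the scoop's x, with a firm grip (40 N or more)
- scoop_nose (a point): middle of the scoop's pouring lip (x = 90 mm, z = 19 mm)
- handle_1: black printed handle 108 mm long, 34 g: round bulb 28 mm across over the first 39 mm, then a square stem about 15 mm across. Origin: middle of the bulb's end face; z runs from bulb to stem tip. Lies on its side, axis 17 mm up at the bulb end and 8 mm at the tip; pick it by the stem, about 55 mm from the origin; in the scoop at the start, or absent
- handle_2: black printed handle 108 mm long, 34 g: round bulb 28 mm across over the first 39 mm, then a square stem about 15 mm across. Origin: middle of the bulb's end face; z runs from bulb to stem tip. Lies on its side, axis 17 mm up at the bulb end and 8 mm at the tip; pick it by the stem, about 55 mm from the origin; in the scoop at the start, or absent
- handle_3: black printed handle 108 mm long, 34 g: round bulb 28 mm across over the first 39 mm, then a square stem about 15 mm across. Origin: middle of the bulb's end face; z runs from bulb to stem tip. Lies on its side, axis 17 mm up at the bulb end and 8 mm at the tip; pick it by the stem, about 55 mm from the origin; in the scoop at the start, or absent
- handle_4: black printed handle 108 mm long, 34 g: round bulb 28 mm across over the first 39 mm, then a square stem about 15 mm across. Origin: middle of the bulb's end face; z runs from bulb to stem tip. Lies on its side, axis 17 mm up at the bulb end and 8 mm at the tip; pick it by the stem, about 55 mm from the origin; loose on the bench at the start, or absent
- handle_5: black printed handle 108 mm long, 34 g: round bulb 28 mm across over the first 39 mm, then a square stem about 15 mm across. Origin: middle of the bulb's end face; z runs from bulb to stem tip. Lies on its side, axis 17 mm up at the bulb end and 8 mm at the tip; pick it by the stem, about 55 mm from the origin; loose on the bench at the start, or absent
- handle_6: black printed handle 108 mm long, 34 g: round bulb 28 mm across over the first 39 mm, then a square stem about 15 mm across. Origin: middle of the bulb's end face; z runs from bulb to stem tip. Lies on its side, axis 17 mm up at the bulb end and 8 mm at the tip; pick it by the stem, about 55 mm from the origin; loose on the bench at the start, or absent
- marker_red: black marker with a red cap, 128 mm long, lying on the bench, origin under its middle; to be left alone

How it is judged (in metres and radians):
On the way, in this order (a step that is already met when the one before it is completed fails the run):
1. every handle lies in the scoop (x of handle_1 in the frame of scoop between -0.092 and 0.09 m and y of handle_1 in the frame of scoop between -0.07 and 0.07 m and z of handle_1 in the frame of scoop between 0 and 0.075 m and x of handle_2 in the frame of scoop between -0.092 and 0.09 m and y of handle_2 in the frame of scoop between -0.07 and 0.07 m and z of handle_2 in the frame of scoop between 0 and 0.075 m and x of handle_3 in the frame of scoop between -0.092 and 0.09 m and y of handle_3 in the frame of scoop between -0.07 and 0.07 m and z of handle_3 in the frame of scoop between 0 and 0.075 m and x of handle_4 in the frame of scoop between -0.092 and 0.09 m and y of handle_4 in the frame of scoop between -0.07 and 0.07 m and z of handle_4 in the frame of scoop between 0 and 0.075 m and x of handle_5 in the frame of scoop between -0.092 and 0.09 m and y of handle_5 in the frame of scoop between -0.07 and 0.07 m and z of handle_5 in the frame of scoop between 0 and 0.075 m and x of handle_6 in the frame of scoop between -0.092 and 0.09 m and y of handle_6 in the frame of scoop between -0.07 and 0.07 m and z of handle_6 in the frame of scoop between 0 and 0.075 m), for 0.2 s.
2. the scoop is tipped nose down over the open tub (angle between scoop's own z axis and vertical above 0.3 rad and height (world z) of scoop_nose above 0.085 m and value of joint lid above 0.8 rad and x of scoop_nose in the frame of finisher between -0.1 and 0.1 m and y of scoop_nose in the frame of finisher between -0.12 and 0.12 m), for 0.1 s.
3. every handle is in the tub (x of handle_1 in the frame of finisher between -0.095 and 0.095 m and y of handle_1 in the frame of finisher between -0.11 and 0.11 m and z of handle_1 in the frame of finisher between 0.02 and 0.115 m and x of handle_2 in the frame of finisher between -0.095 and 0.095 m and y of handle_2 in the frame of finisher between -0.11 and 0.11 m and z of handle_2 in the frame of finisher between 0.02 and 0.115 m and x of handle_3 in the frame of finisher between -0.095 and 0.095 m and y of handle_3 in the frame of finisher between -0.11 and 0.11 m and z of handle_3 in the frame of finisher between 0.02 and 0.115 m and x of handle_4 in the frame of finisher between -0.095 and 0.095 m and y of handle_4 in the frame of finisher between -0.11 and 0.11 m and z of handle_4 in the frame of finisher between 0.02 and 0.115 m and x of handle_5 in the frame of finisher between -0.095 and 0.095 m and y of handle_5 in the frame of finisher between -0.11 and 0.11 m and z of handle_5 in the frame of finisher between 0.02 and 0.115 m and x of handle_6 in the frame of finisher between -0.095 and 0.095 m and y of handle_6 in the frame of finisher between -0.11 and 0.11 m and z of handle_6 in the frame of finisher between 0.02 and 0.115 m), for 0.2 s.
4. the lid is shut (value of joint lid below 0.035 rad), for 0.2 s.
At the end, for the whole second after the job is handed in: every handle is in the tub, the lid is shut (within 0.035 rad), the bolt is home (within 4 mm of its stop), and the scoop stands level on the bench, at rest (all of step 3 and value of joint lid below 0.035 rad and value of joint bolt above 0.041 m and angle between scoop's own z axis and vertical below 0.1 rad and height (world z) of scoop between -0.01 and 0.012 m and linear speed of scoop below 0.02 m/s); the robot touches nothing.
It fails at once if a handle or the scoop goes over the edge of the bench (height (world z) of any of handle_1, handle_2, handle_3, handle_4, handle_5, handle_6, scoop below -0.1 m).
It fails at once if the marker is shifted more than 5 cm (distance of marker_red from where it was at the start of the episode above 0.05 m).
Of handle_1, handle_2, handle_3 only 2 to 3 are there at a start; the rules pass over those that are not, and their reading is None.
Of handle_4, handle_5, handle_6 only 2 to 3 are there at a start; the rules pass over those that are not, and their reading is None.
At some moment in a run one of scoop may be knocked a few centimetres aside while the robot is not near it.
It also fails if it takes over 210 s, if anything falls off the work surface, if the arm or the gripper's body presses on something with over 40 N, if the wrist force passes 120 N, or if a joint passes its speed limit or range.

ROBOT

A 6-joint arm with a two-finger parallel gripper is mounted at the origin on a cart in front of the work surface, level with it; the furniture and walls round the work are solid. World frame = base frame: x ahead of the robot, y to its left, z up, the work surface at z = 0. Lengths are in mm, angles in rad, forces in N, time in s.
With the tool pointing down it reaches from about 250 to 800 mm from the base axis. Payload 3.9 kg.
Tool frame: the origin (TCP) lies midway between the tips of the shut fingers; the grasp point (between the pads) lies 19 mm behind it; z points along the fingers, y is the direction in which the jaws open and shut (so a half turn about z gives the same grasp; the last joint's range is limited). The gripper opens to 85 mm and grips with 20 to 120 N. Pads are 22 mm wide; open, the fingers measure 114 mm over their backs; the gripper's body (76 mm by 85 mm) begins 54 mm behind the grasp point. The pads swing forward as they close: fully open they stand 13 mm farther back than shut.
Start: joints at [-1.188, 0.26, -0.138, 1.173, 0, 1.571], TCP at [196.092, -486.994, 231.304] pointing down, gripper open.
Joint ranges: [-2.78, 2.78], [-0.83, 1.72], [-1.28, 1.37], [-1.9, 2.12], [-1.57, 1.48], [-3.14, 3.14]. Speed limits (rad/s): [2.57, 2.57, 3.14, 3.14, 3.14, 3.14].

INTERFACE

Orientations are given as a rotation vector (axis times angle).
In Python, from station import arm, vision gives the robot as it stands.
- The arm moves only by the tool play_rows, never from a script. Its argument "rows" is a list of rows, each a list of 7 numbers: the gripper command: -1 is shut, 1 is fully open, values between are in proportion, then the shift along the tool's x, y, z in units of 50 mm (1.0 is 50 mm), then the turn, a rotation vector about the tool's x, y, z in degrees. A call has 1 to 8 rows; each row is the pose to reach, as a shift and turn from the pose commanded when the call began, along the tool's axes at that moment; what a row does not reach only later rows make up. A row lasts 1/10 s, in which the tool goes at most 50 mm and 8.59 degrees, less where a joint would pass 70% of its speed; a pose out of reach is approached as far as the arm can. A call with a gripper value outside its range is refused whole. The fingers move at their own pace and stop on an object; the grip force is fixed at half the most. Time passes only in rows, so rows that repeat a pose let the fingers close. It gives the time, the measured TCP pose, the force and the opening at its end, in the units of the state.
- arm.sense(): the state, without advancing time (a new reading comes with each control period).
- vision.camera(name): name is "scene" or "top" or "wrist"; returns a dict with "color" (400x640x3 uint8, red, green, blue), "fx", "fy", "cx", "cy" (pixels), "camera_from_world" (4x4, takes a point from world to camera coordinates); the wrist camera has in their place "hand_eye" (4x4, takes a point from camera to tool coordinates, whose origin is the TCP and whose axes are the flange's). Camera axes: x right, y up, looking along -z (the intrinsics and any distortion apply to the point x, -y, -z); pixel columns grow to the right and rows downward; lengths in mm; the calibration is good to about 2 mm. A picture is of the moment at which its call begins: read the wrist's pose just before it. There is no depth.
- arm.sign_off(): hands the job in, once; it reports no verdict.
The state is a dict: "t": time; "joint_pos": joint angles; "joint_vel": joint speeds; "joint_efforts": joint torques, N m; "tool_pos": TCP position; "tcp_rot": TCP orientation; "force": force on the tool from outside, world axes, zero at the start; "moment": the same for the moment, N m; "opening": opening from 0.0 (shut) to 1.0 (fully open).
Only numpy, scipy, OpenCV 4.12 (cv2) and the standard library are available. Lean on these libraries where they do the work, as an engineer would, in place of code of your own. Each camera call takes 0.05 s, during which the arm holds its last target. There are 200 camera calls.

## Working session

There is one attempt and no reset: what is moved stays moved. The work goes in short steps, Python scripts to look and compute and a tool call to move; the robot and the scene stay as the last step left them, time stands still between calls to the robot, and variables do not carry over. Pictures are saved under pics/ and viewed, about 12 in all and at most 16, crops included, and the job is handed in when it is done.

Besides the shell and the picture viewer there is one more tool, called after "Request:" as a command line: name --pt "numbers of a row" for each row, then --argument value for the rest. play_rows: Moves the arm, as the interface text tells. Its arguments: {"type":"object","properties":{"rows":{"type":"array"}},"required":["rows"]}

```bash
ls; mkdir -p pics; python3 - <<'E'
from station import arm, vision
import cv2,numpy as np
s=arm.sense(); print(s)
for n in ("scene","top"):
    c=vision.camera(n); cv2.imwrite(f"pics/{n}0.png",c["color"][:,:,::-1]); print(n,c["fx"],c["fy"],c["cx"],c["cy"],np.round(c["camera_from_world"],3).tolist(),[k for k in c])
c=vision.camera("wrist");print(c["fx"],c["cx"],c["cy"],np.round(c["hand_eye"],3).tolist(),list(c))
E
```

```text
pics
{'t': 0.0, 'joint_pos': array([-1.18799312e+00,  2.60709426e-01, -1.39352494e-01,  1.17266447e+00,
        1.93665093e-05,  1.57083517e+00]), 'joint_vel': array([ 2.14801907e-03, -3.92874345e-04,  3.23807524e-04,  6.94003484e-04,
       -8.15578665e-04,  8.34386959e-05]), 'joint_efforts': array([-3.31257856e-03, -4.05679858e+01,  2.53920704e+01,  1.86031853e-02,
        2.53640374e-04,  1.10528845e-05]), 'tool_pos': array([ 195.86012008, -486.39083189,  230.45781844]), 'tcp_rot': array([-3.08237040e+00, -5.97220104e-01,  5.46604910e-04]), 'force': array([ 0.50904975,  0.0989288 , -0.54552234]), 'moment': array([-0.01648588,  0.0337477 , -0.02792401]), 'opening': 0.9995757281612278}
scene 519.9813211621554 519.9813211621554 321.32584464799487 199.28553308090545 [[-0.885, -0.465, 0.019, 489.72], [0.314, -0.567, 0.761, -268.609], [-0.343, 0.68, 0.648, -1192.469], [0.0, 0.0, 0.0, 1.0]] ['color', 'fx', 'fy', 'cx', 'cy', 'camera_from_world']
top 437.94328925052866 437.94328925052866 310.7272931724026 196.65504342923387 [[-0.022, -0.999, -0.03, 23.656], [0.987, -0.027, 0.159, -583.199], [-0.16, -0.026, 0.987, -1048.975], [0.0, 0.0, 0.0, 1.0]] ['color', 'fx', 'fy', 'cx', 'cy', 'camera_from_world']
346.9456077179307 318.8857363640333 199.04483961220453 [[-0.0, 0.947, 0.321, 83.372], [1.0, 0.001, -0.0, -0.24], [-0.0, 0.321, -0.947, -142.462], [0.0, 0.0, 0.0, 1.0]] ['color', 'fx', 'fy', 'cx', 'cy', 'hand_eye']
```

View pics/top0.png

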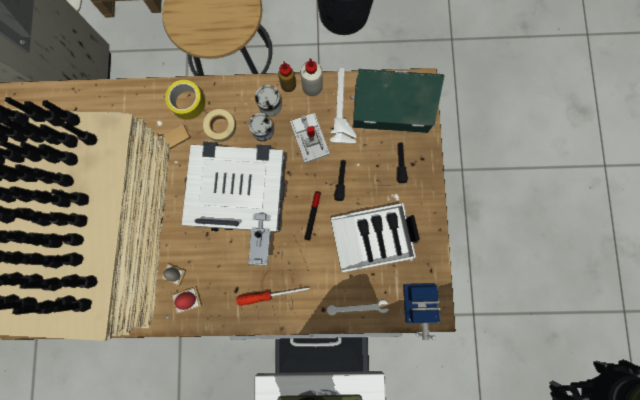

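View pics/scene0.png

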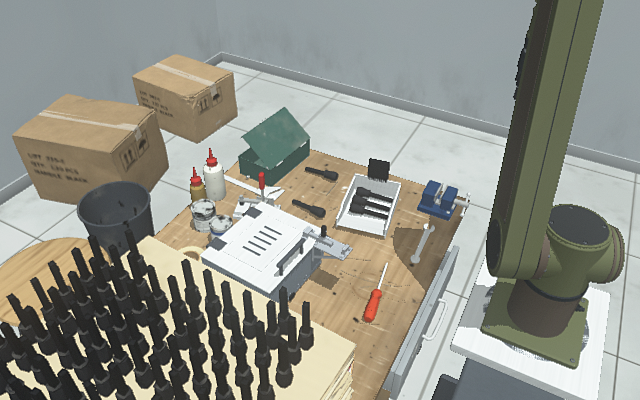

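The top view shows the finisher at about (235,187) with its bolt at (259,235), the scoop at (375,237) holding three handles with its grip at (413,230), loose handles at (341,180) and (402,162), and the marker at (313,215). Next I'll measure these.

```bash
cat > h.py <<'E'
from station import arm, vision
import cv2,numpy as np
from scipy.spatial.transform import Rotation as R
def cam(n):
    if n=="wrist":
        s=arm.sense(); c=vision.camera(n)
        T=np.eye(4);T[:3,:3]=R.from_rotvec(s["tcp_rot"]).as_matrix();T[:3,3]=s["tool_pos"]
        c["wc"]=T@c["hand_eye"]
    else:
        c=vision.camera(n); c["wc"]=np.linalg.inv(c["camera_from_world"])
    return c
def ray(c,u,v):
    d=np.array([(u-c["cx"])/c["fx"],-(v-c["cy"])/c["fy"],-1.0])
    return c["wc"][:3,3],c["wc"][:3,:3]@d
def onz(c,u,v,z):
    o,d=ray(c,u,v); return o+d*(z-o[2])/d[2]
def px(c,p):
    q=np.linalg.inv(c["wc"])@np.append(p,1); return np.array([c["cx"]-c["fx"]*q[0]/q[2],c["cy"]+c["fy"]*q[1]/q[2]])
def save(c,name,box=None,k=1):
    i=c["color"][:,:,::-1]
    if box: i=i[box[1]:box[3],box[0]:box[2]]
    cv2.imwrite("pics/"+name,cv2.resize(i,None,fx=k,fy=k,interpolation=cv2.INTER_CUBIC))
def delta(p,rv=None):
    "target pose -> row shift (50mm) and turn(deg) in tool axes"
    s=arm.sense(); M=R.from_rotvec(s["tcp_rot"])
    d=M.inv().apply(np.array(p)-s["tool_pos"])/50
    r=np.zeros(3) if rv is None else (M.inv()*R.from_rotvec(rv)).as_rotvec(degrees=True)
    return np.round(d,2),np.round(r,1)
E
python3 - <<'E'
from h import *
c=cam("top"); save(c,"top1.png",(170,130,450,280),2.8)
im=c["color"].astype(int)
m=((im.max(2)<45)).astype(np.uint8)
n,l,st,ce=cv2.connectedComponentsWithStats(m)
for i in range(1,n):
    if st[i,4]>60 and 280<ce[i][0]<450 and 120<ce[i][1]<290:
        ys,xs=np.where(l==i); r=cv2.minAreaRect(np.c_[xs,ys].astype(np.float32))
        print(st[i],ce[i].round(1),np.round(cv2.boxPoints(r),1).tolist(),onz(c,*ce[i],12).round())
E
```

```text
[354 121  77  11 434] [391.6 126.2] [[353.6000061035156, 126.4000015258789], [354.1000061035156, 119.69999694824219], [430.1000061035156, 125.5], [429.6000061035156, 132.3000030517578]] [ 772. -207.   12.]
[397 143  10  40 252] [401.1 165.7] [[397.0, 143.0], [406.0, 143.0], [406.0, 182.0], [397.0, 182.0]] [ 664. -226.   12.]
[335 161  10  40 229] [340.3 183.6] [[334.70001220703125, 199.8000030517578], [336.20001220703125, 160.6999969482422], [344.3999938964844, 161.0], [342.8999938964844, 200.10000610351562]] [621. -67.  12.]
[305 207  12  33 165] [310.5 223.2] [[304.3999938964844, 238.60000610351562], [311.70001220703125, 206.6999969482422], [316.6000061035156, 207.8000030517578], [309.3999938964844, 239.8000030517578]] [521.  12.  12.]
[387 214  14  41 201] [394.  229.4] [[386.3999938964844, 215.10000610351562], [394.70001220703125, 212.60000610351562], [406.29998779296875, 252.10000610351562], [398.1000061035156, 254.60000610351562]] [ 499. -199.   12.]
[372 216  14  42 210] [378.7 232.5] [[371.3999938964844, 216.89999389648438], [379.70001220703125, 215.8000030517578], [385.5, 256.79998779296875], [377.29998779296875, 258.0]] [ 492. -160.   12.]
[406 216  13  26 222] [411.8 228.7] [[404.3999938964844, 217.3000030517578], [413.1000061035156, 215.3000030517578], [419.0, 240.10000610351562], [410.20001220703125, 242.10000610351562]] [ 500. -244.   12.]
[358 220  15  42 211] [365.3 236.5] [[357.3999938964844, 221.39999389648438], [365.6000061035156, 219.39999389648438], [375.70001220703125, 259.79998779296875], [367.5, 261.8999938964844]] [ 483. -126.   12.]
```

View pics/top1.png

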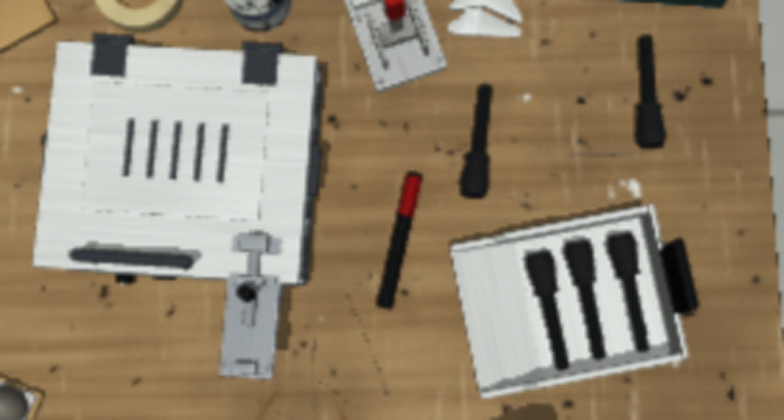

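The crop confirms three handles in the scoop (bulbs towards +x) and two loose ones, with bulb and tip at (402,181)/(400,144) and (339,199)/(343,161). The lid corners, bolt knob and lid bar are clear too.

```bash
python3 - <<'E'
from h import *
c=cam("top")
print("cam",c["wc"][:3,3].round())
P=lambda u,v,z:(onz(c,170+u/2.8,130+v/2.8,z)).round(1)
print("A bulb",P(650,145,17),"tip",P(645,37,8))
print("B bulb",P(474,195,17),"tip",P(485,87,8))
for n,u,v,z in [("lidFL",57,42,118),("lidFR",318,57,118),("lidRR",305,283,118),("lidRL",35,267,118),("barL",72,255,154),("barR",195,262,154),("knob",247,291,168),("brEndL",221,374,118),("brEndR",270,377,118),
 ("scNL",452,243,38),("scBL",652,207,60),("scBR",686,355,60),("scNR",482,395,38),("plate top a",682,238,120),("plate b",697,307,120)]:print(n,P(u,v,z))
E
```

```text
cam [ 408.  -19. 1129.]
A bulb [ 620.8 -225.8   17. ] tip [ 725.8 -228.5    8. ]
B bulb [578.7 -63.   17. ] tip [682.1 -77.    8. ]
lidFL [705.7 294.1 118. ]
lidFR [685.6  69.7 118. ]
lidRR [493.4  82.8 118. ]
lidRL [512.4 308.3 118. ]
barL [517.6 266.8 154. ]
barR [509.4 167.4 154. ]
knob [484.1 123.5 168. ]
brEndL [420.6 152.5 118. ]
brEndR [417.3 112.3 118. ]
scNL [532.7 -41.1  38. ]
scBL [ 557.3 -216.5   60. ]
scBR [ 428.4 -238.3   60. ]
scNR [398.3 -63.4  38. ]
plate top a [ 522.6 -228.5  120. ]
plate b [ 465.8 -237.2  120. ]
```

```bash
cat >> h.py <<'E'
def down(a):
    "rotvec, tool down, tool x at world angle a deg"
    a=np.radians(a)/2; return np.pi*np.array([np.cos(a),np.sin(a),0])
E
python3 - <<'E'
from h import *
c=cam("top")
print(delta((675,-227,100),down(-1.5)))
S=np.array([480,-142]);X=np.array([-.153,.988]);Y=np.array([-.988,-.153])
for u,v,z in [(541,256,21),(580,244,21),(621,236,21),(560,366,12),(598,355,12),(641,348,12)]:
    p=onz(c,170+u/2.8,130+v/2.8,z)[:2]-S; print((p@X).round(),(p@Y).round())
E
```

```text
(array([10.83, -1.24,  2.62]), array([-0. ,  0. , 23.4]))
14.0 -43.0
-23.0 -48.0
-60.0 -48.0
16.0 56.0
-20.0 52.0
-59.0 53.0
```

Request:
play_rows --pt "0.2 1 -0.1 0 0 0 0" --pt "0.2 2 -0.2 0 0 0 8" --pt "0.2 3 -0.3 0.2 0 0 16" --pt "0.2 4 -0.5 0.5 0 0 23.4" --pt "0.2 5 -0.6 0.7 0 0 23.4" --pt "0.2 6 -0.7 1 0 0 23.4" --pt "0.2 7 -0.8 1.5 0 0 23.4" --pt "0.2 8 -0.9 1.9 0 0 23.4"

```text
t: 1.1
tool_pos: [528.7, -307.0, 146.6]
tcp_rot: [3.141, -0.04, 0.001]
force: [0.6, -1.1, 0.2]
opening: 0.601
```

Request:
play_rows --pt "0.2 1 0 0.1 0 0 0" --pt "0.2 2 0 0.3 0 0 0" --pt "0.2 2.8 0 0.5 0 0 0" --pt "0.2 2.8 0 0.5 0 0 0" --pt "0.2 2.8 0 0.5 0 0 0" --pt "0.2 2.8 0 0.5 0 0 0"

```text
t: 1.7
tool_pos: [665.9, -311.7, 122.3]
tcp_rot: [-3.141, 0.041, 0.002]
force: [-0.1, -0.6, 0.5]
opening: 0.602
```

```bash
python3 - <<'E'
from h import *
print(arm.sense()["tool_pos"],arm.sense()["opening"],delta((675,-227,3),down(-1.5)))
c=cam("wrist"); save(c,"w1.png")
im=c["color"].max(2); m=(im<45).astype(np.uint8)
for p in [(620.8,-225.8,17),(725.8,-228.5,8),(675,-227,12)]: print(px(c,p))
E
```

```text
[ 665.90341818 -311.71493804  122.30989405] 0.6017500766089139 (array([ 0.14, -1.7 ,  2.39]), array([-0. ,  0.1,  0. ]))
[213.30188792 254.46097097]
[202.58702464 118.72355709]
[207.9141951  187.51207393]
```

View pics/w1.png

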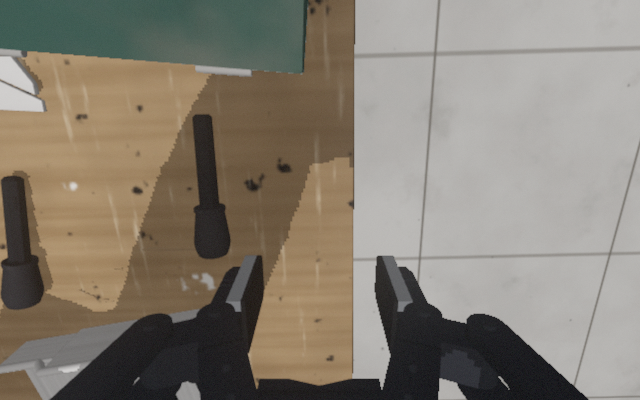

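The wrist view shows loose handle A at (213,257)–(202,116), within 3 px of the prediction, so I'll grasp it.

Request:
play_rows --pt "0.2 0.1 -0.9 0.2 0 0 0" --pt "0.2 0.14 -1.7 0.6 0 0 0" --pt "0.2 0.14 -1.7 1.4 0 0 0" --pt "0.2 0.14 -1.7 2.1 0 0 0" --pt "0.2 0.14 -1.7 2.37 0 0 0" --pt "0.2 0.14 -1.7 2.37 0 0 0" --pt "-1 0.14 -1.7 2.37 0 0 0" --pt "-1 0.14 -1.7 2.37 0 0 0"

```text
t: 2.55
tool_pos: [677.8, -228.1, 6.4]
tcp_rot: [3.14, -0.041, 0.007]
force: [0.0, -0.2, 0.4]
opening: 0.271
```

Request:
play_rows --pt "-1 0 0 0 0 0 0" --pt "-1 0 0 0 0 0 0" --pt "-1 0 0 -1 0 0 0" --pt "-1 0 0 -2 0 0 0" --pt "-1 0 0 -2.6 0 0 0" --pt "-1 0 0 -2.6 0 0 0"

```text
t: 3.15
tool_pos: [680.0, -228.1, 140.8]
tcp_rot: [3.138, -0.04, 0.018]
force: [0.9, -0.4, 0.4]
opening: 0.15
```

```bash
python3 - <<'E'
from h import *
print(arm.sense()["opening"])
S=np.array([480,-142]);X=np.array([-.153,.988])
for x,z in ((52,80),(52,35)):
    p=S+X*x; print(delta((*p,z),down(8.8)))
c=cam("wrist"); save(c,"w2.png",(100,0,540,400),1)
E
```

```text
0.14973961176981312
(array([-4.24, -2.65,  1.16]), array([  0.2,  -0.6, -10.3]))
(array([-4.25, -2.65,  2.06]), array([  0.2,  -0.6, -10.3]))
```

Request:
play_rows --pt "-1 -0.9 -0.5 0 0 0 -5" --pt "-1 -1.8 -1.1 0 0 0 -10.3" --pt "-1 -2.6 -1.6 0 0 0 -10.3" --pt "-1 -3.4 -2.1 0 0 0 -10.3" --pt "-1 -4.24 -2.65 0.3 0 0 -10.3" --pt "-1 -4.24 -2.68 1.1 0 0 -10.3" --pt "-1 -4.24 -2.68 1.1 0 0 -10.3" --pt "-1 -4.24 -2.68 1.1 0 0 -10.3"

```text
t: 4.0
tool_pos: [466.8, -87.4, 78.0]
tcp_rot: [-3.132, -0.242, 0.004]
force: [1.1, -0.3, -0.4]
opening: 0.151
```

```bash
python3 - <<'E'
from h import *
S=np.array([480,-142]);X=np.array([-.153,.988])
print(arm.sense()["tool_pos"],arm.sense()["opening"],delta((*(S+X*54),22),down(8.8)))
c=cam("wrist"); save(c,"w2.png")
E
```

```text
[466.83303559 -87.39452829  77.95087715] 0.15062803996204022 (array([0.1 , 0.04, 1.12]), array([-0. ,  0.1,  0. ]))
```

View pics/w2.png

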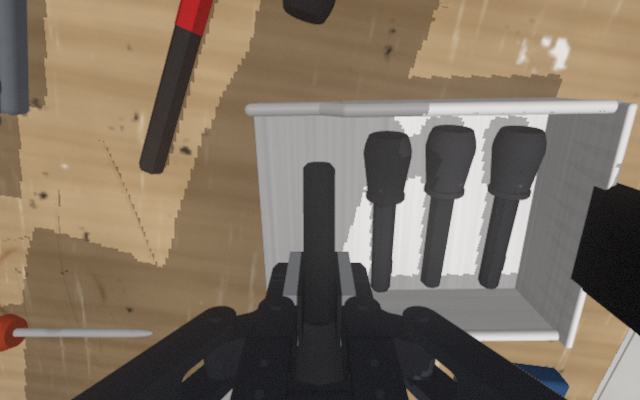

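The wrist view shows handle A held over the nose ramp (tip at (319,165)), with the three others clear of it. I'll lower it and release.

Request:
play_rows --pt "-1 0.06 0.04 0.6 0 0 0" --pt "-1 0.06 0.04 1.12 0 0 0" --pt "-1 0.06 0.04 1.12 0 0 0" --pt "-0.3 0.06 0.04 1.12 0 0 0" --pt "-0.3 0.06 0.04 1.12 0 0 0" --pt "-0.3 0.06 0.04 0.5 0 0 0" --pt "-0.3 0.06 0.04 -0.5 0 0 0" --pt "0.2 0.06 0.04 -1.4 0 0 0"

```text
t: 4.85
tool_pos: [471.4, -89.2, 151.9]
tcp_rot: [3.132, 0.242, 0.003]
force: [0.8, -0.7, -0.8]
opening: 0.508
```

```bash
python3 - <<'E'
from h import *
print(arm.sense()["tool_pos"],arm.sense()["opening"],delta((633,-70,100),down(-7.7)))
E
```

```text
[471.42601779 -89.17719268 151.90111451] 0.5077753165219633 (array([3.25, 0.12, 1.04]), array([ 0. , -0.1, 16.5]))
```

Request:
play_rows --pt "0.2 0.9 0 0 0 0 8" --pt "0.2 1.8 0.06 0 0 0 16.5" --pt "0.2 2.7 0.1 0.3 0 0 16.5" --pt "0.2 3.25 0.12 1 0 0 16.5" --pt "0.2 3.25 0.12 1.5 0 0 16.5" --pt "0.2 3.25 0.12 1.5 0 0 16.5"

```text
t: 5.45
tool_pos: [629.9, -76.1, 71.1]
tcp_rot: [-3.13, 0.191, 0.008]
force: [-1.4, -0.4, -1.0]
opening: 0.598
```

```bash
python3 - <<'E'
from h import *
print(arm.sense()["tool_pos"],arm.sense()["opening"],delta((633,-70,4),down(-7.7)))
c=cam("wrist")
save(c,"w3.png")
for p in [(578.7,-63,17),(682,-77,8)]: print(px(c,p).round())
im=c["color"].max(2); m=(im[:280]<50).astype(np.uint8)
n,l,st,ce=cv2.connectedComponentsWithStats(m)
for i in range(1,n):
    if st[i,4]>500: print(st[i],ce[i].round())
E
```

```text
[629.88967453 -76.09092841  71.08932657] 0.5978027657429672 (array([ 0.05, -0.12,  1.34]), array([-0.3,  0.3,  0.7]))
[310. 297.]
[311. 137.]
[ 287  131   41  149 3062] [308. 206.]
```

Request:
play_rows --pt "0.2 0.05 -0.1 0.6 0 0 0.7" --pt "0.2 0.05 -0.1 1.1 0 0 0.7" --pt "0.2 0.05 -0.1 1.33 0 0 0.7" --pt "0.2 0.05 -0.1 1.33 0 0 0.7" --pt "-1 0.05 -0.1 1.33 0 0 0.7" --pt "-1 0.05 -0.1 1.33 0 0 0.7" --pt "-1 0.05 -0.1 1.33 0 0 0.7" --pt "-1 0.05 -0.1 1.33 0 0 0.7"

```text
t: 6.3
tool_pos: [635.6, -77.1, 9.1]
tcp_rot: [-3.126, 0.195, -0.006]
force: [-0.9, -0.4, 7.3]
opening: 0.151
```

Request:
play_rows --pt "-1 0 0 -1 0 0 0" --pt "-1 0 0 -2 0 0 0" --pt "-1 0 0 -2.7 0 0 0" --pt "-1 0 0 -2.7 0 0 0"

```text
t: 6.7
tool_pos: [638.2, -78.7, 149.2]
tcp_rot: [-3.126, 0.195, -0.02]
force: [0.6, -1.2, 0.1]
opening: 0.149
```

```bash
python3 - <<'E'
from h import *
S=np.array([480,-142]);X=np.array([-.153,.988])
print(arm.sense()["tool_pos"],arm.sense()["opening"])
for z in (110,50): print(delta((*(S+X*-3),z),down(8.8)))
c=cam("top"); save(c,"top2.png",(300,180,450,280),4)
E
```

```text
[638.22651528 -78.7324578  149.23204251] 0.14896394341401992
(array([-2.98,  1.71,  0.73]), array([ -0.5,  -0.8, -15.9]))
(array([-2.99,  1.73,  1.93]), array([ -0.5,  -0.8, -15.9]))
```

View pics/top2.png

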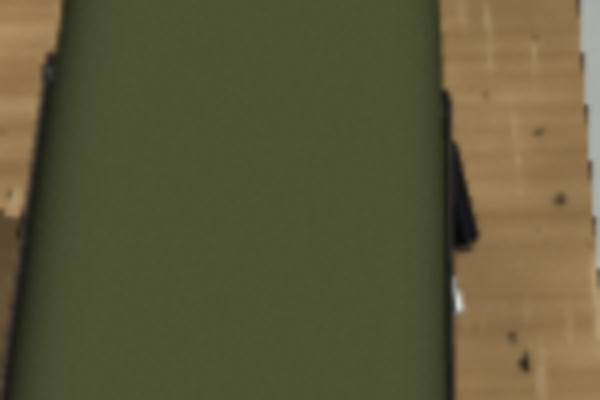

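The arm hides the scoop in the top view, so I'll carry handle B over it and check with the wrist camera instead.

Request:
play_rows --pt "-1 -0.9 0.5 0 0 0 -8" --pt "-1 -1.7 1 0 0 0 -16" --pt "-1 -2.4 1.4 0 0 -0.8 -16" --pt "-1 -2.98 1.71 0.4 0 -0.8 -16" --pt "-1 -2.98 1.71 0.8 0 -0.8 -16" --pt "-1 -2.98 1.71 0.8 0 -0.8 -16"

```text
t: 7.35
tool_pos: [471.2, -143.3, 98.1]
tcp_rot: [-3.118, -0.24, 0.03]
force: [-0.3, 0.1, -0.5]
opening: 0.151
```

```bash
python3 - <<'E'
from h import *
S=np.array([480,-142]);X=np.array([-.153,.988])
print(arm.sense()["tool_pos"],arm.sense()["opening"])
for z in (50,): print(delta((*(S+X*-3),z),down(8.8)))
c=cam("wrist"); save(c,"w4.png")
E
```

```text
[ 471.18834556 -143.29636173   98.14935539] 0.1513261679245807
(array([0.2 , 0.08, 0.96]), array([-0.9,  1. , -0. ]))
```

View pics/w4.png

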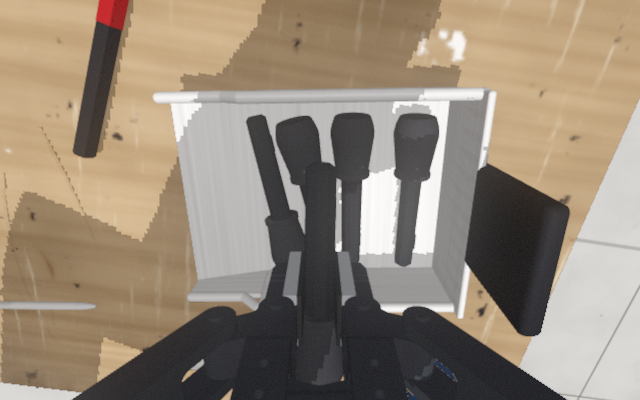

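A has rolled down against handle 1. The widest gap is now between the stems at (350,215) and (407,215), so B goes there.

```bash
python3 - <<'E'
from h import *
S=np.array([480,-142]);X=np.array([-.153,.988]);Y=np.array([-.988,-.153])
c=cam("wrist")
for n,u,v,z in [("h2s",350,215,14),("h3s",407,215,14),("h2b",352,130,17),("h3b",416,130,17),("wallback in",490,100,60),("wall nose",157,97,38),("h1s",305,185,14)]:
    p=onz(c,u,v,z)[:2]-S; print(n,(p@X).round(),(p@Y).round())
for x in (-38,-42):print(delta((*(S+X*x),40),down(8.8)))
E
```

```text
h2s -21.0 14.0
h3s -61.0 14.0
h2b -20.0 -46.0
h3b -61.0 -46.0
wallback in -85.0 -67.0
wall nose 92.0 -67.0
h1s 11.0 -8.0
(array([0.12, 0.75, 1.2 ]), array([-0.7,  0.7,  0.1]))
(array([0.12, 0.83, 1.2 ]), array([-0.7,  0.7,  0.1]))
```

Request:
play_rows --pt "-1 0.12 0.74 0 0 0.7 0" --pt "-1 0.12 0.74 0.5 0 0.7 0" --pt "-1 0.12 0.74 1 0 0.7 0" --pt "-1 0.12 0.74 1.32 0 0.7 0" --pt "-1 0.12 0.74 1.32 0 0.7 0" --pt "-0.35 0.12 0.74 1.32 0 0.7 0" --pt "-0.35 0.12 0.74 1.32 0 0.7 0" --pt "-0.35 0.12 0.74 1.32 0 0.7 0"

```text
t: 8.25
tool_pos: [487.2, -178.9, 35.4]
tcp_rot: [-3.121, -0.243, -0.003]
force: [0.7, 1.9, 0.6]
opening: 0.323
```

Request:
play_rows --pt "-0.35 0 0 -0.7 0 0 0" --pt "-0.35 0 0 -1.7 0 0 0" --pt "-0.35 0 0 -2.7 0 0 0" --pt "-0.35 0 -0.7 -3.2 0 0 0" --pt "-0.35 0 -1.2 -3.2 0 0 0" --pt "-0.35 0 -1.2 -3.2 0 0 0"

```text
t: 8.85
tool_pos: [477.3, -120.0, 197.3]
tcp_rot: [-3.121, -0.246, -0.005]
force: [0.1, 0.2, -1.0]
opening: 0.326
```

```bash
python3 - <<'E'
from h import *
print(arm.sense()["tool_pos"],arm.sense()["opening"])
c=cam("wrist"); save(c,"w5.png")
E
```

```text
[ 477.29305667 -119.95891996  197.33547427] 0.3260782276755808
```

View pics/w5.png

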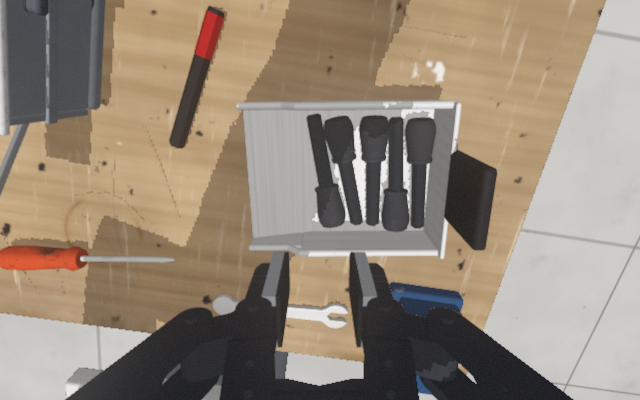

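All five handles lie in the scoop (scoop at (350,180), handles between columns 315 and 435). Next is the bolt.

```bash
python3 - <<'E'
from h import *
print(delta((484,123,200),down(-4.4)))
E
```

```text
(array([ 0.89, -4.8 , -0.02]), array([-0.6, -0.1, 13.4]))
```

Request:
play_rows --pt "0 0.2 -0.9 -0.3 0 0 0" --pt "0 0.3 -1.8 -0.4 0 0 5" --pt "0 0.5 -2.7 -0.4 0 0 13.4" --pt "0 0.7 -3.6 -0.3 -0.6 0 13.4" --pt "0 0.8 -4.4 -0.2 -0.6 0 13.4" --pt "0 0.89 -4.8 0 -0.6 0 13.4" --pt "0 0.89 -4.8 0 -0.6 0 13.4" --pt "0 0.89 -4.8 0 -0.6 0 13.4"

```text
t: 9.7
tool_pos: [481.9, 6.8, 199.9]
tcp_rot: [-3.098, 0.021, 0.004]
force: [-0.4, 0.6, -0.3]
opening: 0.505
```

```bash
python3 - <<'E'
from h import *
print(arm.sense()["tool_pos"],delta((484,123,142),down(-4.4)))
c=cam("wrist"); save(c,"w6.png"); print(px(c,(484,123,168)),px(c,(512.6,215.4,159)))
E
```

```text
[481.90179138   6.83770008 199.94851141] (array([ 0.01, -2.27,  1.26]), array([-2.5,  0.3,  3.6]))
[117.12896277 235.82749132] [-39.73396193 183.06669771]
```

View pics/w6.png

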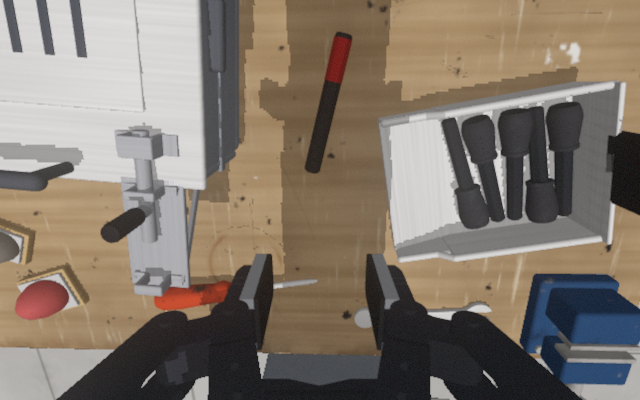

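The arm got only part of the way. The knob top is near (112,230), close to the prediction of (117,236). I'll finish the approach and find the knob numerically.

Request:
play_rows --pt "0 0 -0.9 0 0 0 3" --pt "0 0 -1.7 0 -2 0 3.6" --pt "0 0 -2.27 0 -2.5 0.3 3.6" --pt "0 0 -2.27 0 -2.5 0.3 3.6" --pt "0 0 -2.27 0 -2.5 0.3 3.6" --pt "0 0 -2.27 0 -2.5 0.3 3.6"

```text
t: 10.35
tool_pos: [482.8, 9.8, 205.7]
tcp_rot: [-3.099, 0.01, -0.002]
force: [0.6, -0.9, -0.6]
opening: 0.502
```

```bash
python3 - <<'E'
from h import *
print(arm.sense()["tool_pos"],delta((484,123,142),down(-4.4)))
c=cam("wrist"); u=px(c,(484,123,168)); print(u)
save(c,"w7.png",(200,100,440,340),2)
im=c["color"].max(2); y0=int(u[1])-40; x0=int(u[0])-40; m=(im[y0:y0+80,x0:x0+80]<50).astype(np.uint8)
n,l,st,ce=cv2.connectedComponentsWithStats(m)
for i in range(1,n):
    if st[i,4]>60: print(st[i]+[x0,y0,0,0,0],ce[i].round()+[x0,y0])
E
```

```text
[482.77764614   9.84785541 205.6951979 ] (array([ 0.01, -2.21,  1.37]), array([-2.4,  0. ,  4. ]))
[127.96903462 232.11977195]
```

```bash
python3 - <<'E'
from h import *
s=arm.sense(); print(s["joint_pos"].round(3),s["joint_vel"].round(3),s["joint_efforts"].round(1),s["force"],s["moment"])
E
```

```text
[-0.008  0.201 -0.287  1.082  0.042  3.141] [-0.001  0.    -0.001 -0.001  0.003 -0.   ] [  0.  -36.5  24.8  -0.    0.2   0. ] [ 0.26285521  0.01207343 -0.22015432] [-0.04597599 -0.02795056 -0.053493  ]
```

J6 is at its limit, since J6 = J1 − α + 180°. I'll take the half-turned grasp, turning the tool −175° about its z, and stay in that family from here on.

Request:
play_rows --pt "0 0 0 0 0 0 -8" --pt "0 0 0 0 0 0 -16" --pt "0 0 0 0 0 0 -25" --pt "0 0 0 0 0 0 -33" --pt "0 0 0 0 0 0 -42" --pt "0 0 0 0 0 0 -50" --pt "0 0 0 0 0 0 -59" --pt "0 0 0 0 0 0 -67"

```text
t: 11.2
tool_pos: [482.8, 9.9, 205.6]
tcp_rot: [-2.591, -1.714, -0.037]
force: [-0.5, -0.1, 0.3]
opening: 0.496
```

Request:
play_rows --pt "0 0 0 0 0 0 -8" --pt "0 0 0 0 0 0 -16" --pt "0 0 0 0 0 0 -25" --pt "0 0 0 0 0 0 -33" --pt "0 0 0 0 0 0 -42" --pt "0 0 0 0 0 0 -50" --pt "0 0 0 0 0 0 -59" --pt "0 0 0 0 0 0 -67"

```text
t: 12.0
tool_pos: [482.8, 9.9, 205.6]
tcp_rot: [-1.222, -2.877, -0.061]
force: [-0.5, 0.6, 0.1]
opening: 0.501
```

```bash
python3 - <<'E'
from h import *
print(arm.sense()["joint_pos"].round(2),delta((484,123,200),down(175.6)))
E
```

```text
[-0.01  0.2  -0.29  1.08  0.04  0.8 ] (array([1.61, 1.58, 0.21]), array([  2.3,  -1. , -41.6]))
```

Request:
play_rows --pt "0 0.2 0.2 0 0 0 -8" --pt "0 0.5 0.5 0 0 0 -16" --pt "0 0.8 0.8 0 0 0 -24" --pt "0 1.2 1.2 0.1 1 0 -32" --pt "0 1.6 1.58 0.2 2 -1 -41.6" --pt "0 1.61 1.58 0.21 2.3 -1 -41.6" --pt "0 1.61 1.58 0.21 2.3 -1 -41.6" --pt "0 1.61 1.58 0.21 2.3 -1 -41.6"

```text
t: 12.8
tool_pos: [484.3, 122.5, 199.9]
tcp_rot: [-0.133, -3.138, 0.001]
force: [-0.3, -0.1, -0.0]
opening: 0.501
```

```bash
python3 - <<'E'
from h import *
print(arm.sense()["joint_pos"].round(2),arm.sense()["tool_pos"],delta((484,123,142),down(175.6)))
c=cam("wrist"); print(px(c,(484,123,168)))
save(c,"w7.png")
E
```

```text
[ 0.25  0.23 -0.26  1.08 -0.    0.33] [484.34546751 122.51227928 199.94160445] (array([0.01, 0.01, 1.16]), array([-0. , -0. , -0.5]))
[318.85654755 237.70568212]
```

View pics/w7.png

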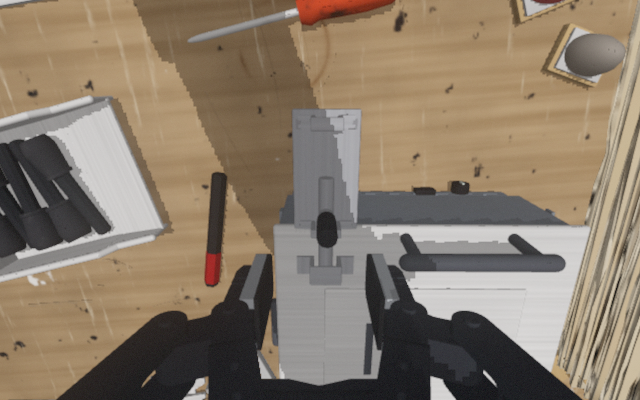

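The knob top is at (326,240), about 3 mm to +y of the prediction. The lid bar spans (405–560,263). I'll pinch the knob now.

Request:
play_rows --pt "0 0 0.05 0.6 0 0 0" --pt "0 0 0.05 1.1 0 0 0" --pt "0 0 0.05 1.14 0 0 0" --pt "0 0 0.05 1.14 0 0 0" --pt "-1 0 0.05 1.14 0 0 0" --pt "-1 0 0.05 1.14 0 0 0" --pt "-1 0 0.05 1.14 0 0 0" --pt "-1 0 0.05 1.14 0 0 0"

```text
t: 13.65
tool_pos: [485.9, 126.7, 144.4]
tcp_rot: [0.13, 3.137, 0.004]
force: [0.3, 3.6, 6.2]
opening: 0.115
```

Request:
play_rows --pt "-1 0.2 0 0 0 0 0" --pt "-1 0.4 0 0 0 0 0" --pt "-1 0.6 0 0 0 0 0" --pt "-1 0.8 0 0 0 0 0" --pt "-1 0.95 0 0 0 0 0" --pt "-1 0.95 0 0 0 0 0"

```text
t: 14.25
tool_pos: [441.3, 130.6, 144.5]
tcp_rot: [0.13, 3.129, 0.002]
force: [8.8, 3.4, -0.4]
opening: 0.114
```

The bolt moved 45 mm and met its stop with 9 N, so it is drawn. I'll let go, rise, and turn for the lid bar.

Request:
play_rows --pt "0 0.88 0 0 0 0 0" --pt "0 0 0 0 0 0 0" --pt "0 0 0 -1 0 0 0" --pt "0 0 0 -1.6 0 0 8" --pt "0 0 0 -1.6 0 0 16" --pt "0 0 0 -1.6 0 0 25" --pt "0 0 0 -1.6 0 0 33" --pt "0 0 0 -1.6 0 0 42"

```text
t: 15.05
tool_pos: [435.5, 128.6, 222.3]
tcp_rot: [-1.245, -2.883, 0.006]
force: [-0.0, -0.2, -0.1]
opening: 0.5
```

That first row had a mistaken x shift. It pushed against the bolt's stop, so I'll check the bolt by camera once I'm over the bar.

```bash
python3 - <<'E'
from h import *
print(arm.sense()["joint_pos"].round(2),delta((513,217.5,215),down(85.6)))
E
```

```text
[ 0.29  0.15 -0.31  1.12 -0.    1.1 ] (array([0.23, 2.35, 0.14]), array([-0.2,  0.1, 47.7]))
```

Request:
play_rows --pt "0 0 0.3 0 0 0 8" --pt "0 0.1 0.6 0 0 0 16" --pt "0 0.1 1 0 0 0 25" --pt "0 0.2 1.5 0 0 0 33" --pt "0 0.2 2 0 0 0 42" --pt "0 0.23 2.35 0.1 0 0 47.7" --pt "0 0.23 2.35 0.14 0 0 47.7" --pt "0 0.23 2.35 0.14 0 0 47.7"

```text
t: 15.85
tool_pos: [512.6, 218.0, 214.7]
tcp_rot: [-2.296, -2.143, 0.008]
force: [-0.5, -1.1, 0.5]
opening: 0.5
```

```bash
python3 - <<'E'
from h import *
print(arm.sense()["tool_pos"],delta((513,217.5,135),down(85.6)))
c=cam("wrist"); t=cam("top"); a=c["color"][:,:,::-1]; b=cv2.resize(t["color"][100:290,170:450,::-1],(0,0),fx=2.1,fy=2.1)
print(px(c,(513,217.5,159)),px(c,(513+3.5,217.5+45,159)))
cv2.imwrite("pics/w8.png",cv2.resize(np.vstack([cv2.resize(a,(588,368)),b]),(0,0),fx=.78,fy=.78))
E
```

```text
[512.64881724 217.96302561 214.67183004] (array([-0.  ,  0.01,  1.59]), array([-0.2,  0.2,  0.5]))
[318.8300678  223.96747973] [319.48280265 151.64359074]
```

View pics/w8.png

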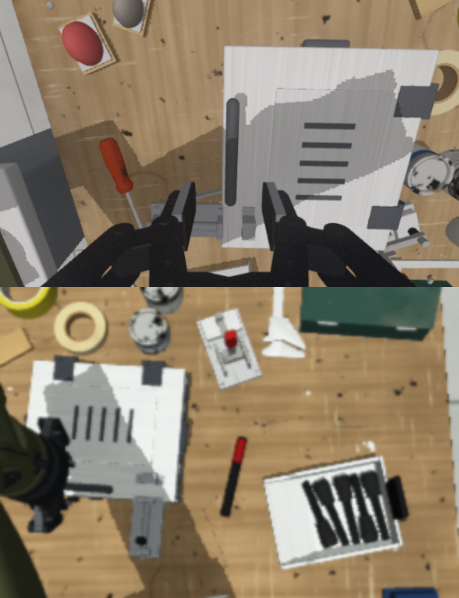

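The composite shows the knob drawn back (top view about (256,255); it was at (258,234), so about 45 mm). The bar lies in line with the jaws at column ~324 of the wrist picture, so I'll grip it.

Request:
play_rows --pt "0 0 0.04 0.8 0 0 0" --pt "0 0 0.04 1.4 0 0 0" --pt "0 0 0.04 1.57 0 0 0" --pt "0 0 0.04 1.57 0 0 0" --pt "-1 0 0.04 1.57 0 0 0" --pt "-1 0 0.04 1.57 0 0 0" --pt "-1 0 0.04 1.57 0 0 0" --pt "-1 0 0.04 1.57 0 0 0"

```text
t: 16.75
tool_pos: [515.0, 219.3, 139.2]
tcp_rot: [-2.297, -2.14, 0.001]
force: [-5.4, 0.9, 5.4]
opening: 0.104
```

```bash
python3 -c "
import numpy as np
r=190.6;a=np.radians(12.6)
for t in range(0,100,8):
  b=a+np.radians(t);print(t,((-r*np.cos(b)+r*np.cos(a))/50).round(2),((-r*np.sin(b)+r*np.sin(a))/50).round(2))"
```

```text
0 0.0 0.0
8 0.15 -0.51
16 0.37 -0.99
24 0.66 -1.44
32 1.01 -1.85
40 1.4 -2.2
48 1.85 -2.49
56 2.33 -2.72
64 2.84 -2.88
72 3.36 -2.96
80 3.89 -2.98
88 4.42 -2.92
96 4.94 -2.78
```

Request:
play_rows --pt "-1 0 0.06 -0.26 0 0 0" --pt "-1 0 0.15 -0.51 0 0 0" --pt "-1 0 0.37 -0.99 0 0 0" --pt "-1 0 0.66 -1.44 0 0 0" --pt "-1 0 1.01 -1.85 0 0 0" --pt "-1 0 1.4 -2.2 0 0 0" --pt "-1 0 1.85 -2.49 0 0 0" --pt "-1 0 1.85 -2.49 0 0 0"

```text
t: 17.55
tool_pos: [607.2, 211.3, 268.1]
tcp_rot: [-2.299, -2.14, 0.001]
force: [-13.1, -4.3, 23.7]
opening: 0.102
```

Request:
play_rows --pt "-1 0 0.48 -0.23 0 0 0" --pt "-1 0 0.99 -0.39 0 0 0" --pt "-1 0 1.51 -0.47 0 0 0" --pt "-1 0 2.04 -0.49 0 0 0" --pt "-1 0 2.57 -0.43 0 0 0" --pt "-1 0 2.8 -0.38 0 0 0" --pt "-1 0 2.8 -0.38 0 0 0" --pt "-1 0 2.8 -0.38 0 0 0"

```text
t: 18.35
tool_pos: [751.3, 198.5, 283.6]
tcp_rot: [2.296, 2.131, 0.003]
force: [2.8, -8.3, 3.4]
opening: 0.099
```

```bash
python3 - <<'E'
from h import *
s=arm.sense();print(s["joint_pos"].round(2),s["tool_pos"],s["opening"],s["force"])
E
```

```text
[ 0.26  0.78  0.88  1.67 -0.01  1.91] [751.30637432 198.50462883 283.60574392] 0.09914301910244844 [ 2.82580739 -8.32249163  3.42769772]
```

The TCP has moved +236 mm in x, so the lid stands at about 92° (1.6 rad). I'll let go, back off, and head for the scoop.

Request:
play_rows --pt "-0.4 0 0 0 0 0 0" --pt "-0.4 0 0 0 0 0 0" --pt "-0.4 0 0 -0.7 0 0 0" --pt "-0.4 0 0 -1.5 0 0 0" --pt "-0.4 0 -0.9 -1.7 0 0 0" --pt "-0.4 -0.2 -1.8 -1.7 0 0 0" --pt "0.2 -0.6 -2.7 -1.7 0 0 0" --pt "0.2 -1 -3.6 -1.7 0 0 0"

```text
t: 19.15
tool_pos: [588.3, 174.3, 365.5]
tcp_rot: [-2.297, -2.143, -0.001]
force: [0.3, 0.6, 1.8]
opening: 0.599
```

```bash
python3 - <<'E'
from h import *
s=arm.sense();print(s["joint_pos"].round(2),s["tool_pos"],s["opening"],delta((494,-232,200),down(188.8)))
E
```

```text
[0.29 0.42 0.44 1.59 0.   1.93] [588.26391495 174.30821603 365.46652694] 0.5986549759493439 (array([-8.24, -1.32,  3.3 ]), array([   0. ,   -0. , -102.8]))
```

Request:
play_rows --pt "0.2 -0.8 -0.2 0.1 0 0 -8" --pt "0.2 -1.6 -0.3 0.3 0 0 -16" --pt "0.2 -2.4 -0.4 0.5 0 0 -25" --pt "0.2 -3.2 -0.5 0.8 0 0 -33" --pt "0.2 -4 -0.6 1 0 0 -42" --pt "0.2 -4.8 -0.7 1.2 0 0 -50" --pt "0.2 -5.6 -0.9 1.4 0 0 -59" --pt "0.2 -6.4 -1 1.6 0 0 -67"

```text
t: 19.95
tool_pos: [515.9, -141.7, 286.9]
tcp_rot: [0.736, 3.054, 0.0]
force: [1.2, 0.3, 0.1]
opening: 0.602
```

```bash
python3 - <<'E'
from h import *
s=arm.sense();print(s["joint_pos"].round(2),s["tool_pos"],s["opening"],delta((494,-232,200),down(188.8)))
E
```

```text
[-0.27  0.26  0.01  1.32  0.    0.21] [ 515.94124346 -141.70620458  286.85174732] 0.6017859956673532 (array([-0.43, -1.81,  1.74]), array([  0. ,   0. , -35.9]))
```

Request:
play_rows --pt "0.2 -0.1 -0.4 0.3 0 0 -8" --pt "0.2 -0.2 -0.8 0.7 0 0 -16" --pt "0.2 -0.3 -1.2 1.1 0 0 -25" --pt "0.2 -0.4 -1.5 1.5 0 0 -33" --pt "0.2 -0.43 -1.81 1.74 0 0 -35.9" --pt "0.2 -0.43 -1.81 1.74 0 0 -35.9" --pt "0.2 -0.43 -1.81 1.74 0 0 -35.9"

```text
t: 20.65
tool_pos: [494.2, -230.7, 200.1]
tcp_rot: [0.228, -3.133, -0.001]
force: [-0.2, 0.1, 0.5]
opening: 0.597
```

```bash
python3 - <<'E'
from h import *
s=arm.sense();print(s["joint_pos"].round(2),s["tool_pos"],s["opening"],delta((494,-232,80),down(188.8)))
c=cam("wrist");save(c,"w9.png")
S=np.array([480,-142]);X=np.array([-.153,.988]);Y=np.array([-.988,-.153])
for x,y,z in [(-86,30,120),(-86,-30,120),(-96,30,120),(-96,-30,120),(-88,66,60)]: print(px(c,(*(S+X*x+Y*y),z)).round())
E
```

```text
[-0.44  0.31 -0.15  1.11  0.   -0.58] [ 494.2397827  -230.72923823  200.10610003] 0.5974709682689303 (array([ 0.01, -0.03,  2.4 ]), array([ 0. , -0. , -0.5]))
[324. 164.]
[324. 247.]
[309. 164.]
[310. 247.]
[320. 102.]
```

View pics/w9.png

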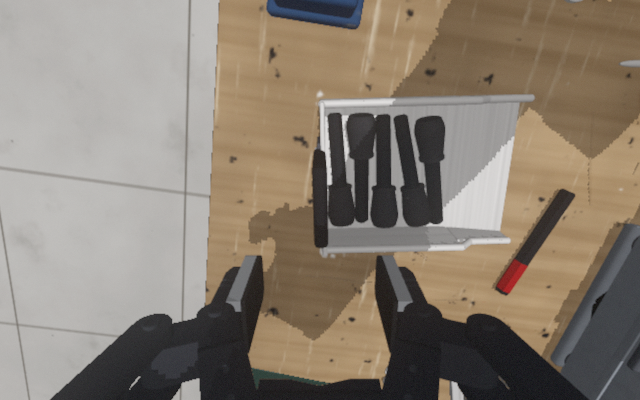

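The scoop has not been knocked: its plate is at (320,152–248), within a few px of the prediction, and all five handles are in it. I'll take the grip plate.

Request:
play_rows --pt "0.2 0 0 0.8 0 0 0" --pt "0.2 0 0 1.6 0 0 0" --pt "0.2 0 0 2.2 0 0 0" --pt "0.2 0 0 2.4 0 0 0" --pt "0.2 0 0 2.4 0 0 0" --pt "-1 0 0 2.4 0 0 0" --pt "-1 0 0 2.4 0 0 0" --pt "-1 0 0 2.4 0 0 0"

```text
t: 21.5
tool_pos: [495.4, -231.2, 81.5]
tcp_rot: [-0.23, 3.13, -0.0]
force: [-3.3, 5.4, 13.3]
opening: 0.106
```

Request:
play_rows --pt "-1 0 0 0 0 0 0" --pt "-1 0 0 0 0 0 0" --pt "-1 0 0 -0.1 0 0 0" --pt "-1 0 0 -0.3 0 0 0" --pt "-1 0 0 -0.7 0 0 0" --pt "-1 0 0 -1.2 0 0 0" --pt "-1 0 0 -1.2 0 0 0" --pt "-1 0 0 -1.2 0 0 0"

```text
t: 22.3
tool_pos: [494.4, -231.7, 139.9]
tcp_rot: [-0.229, 3.133, -0.002]
force: [0.0, -0.2, -4.0]
opening: 0.111
```

```bash
python3 - <<'E'
from h import *
s=arm.sense();print(s["joint_pos"].round(2),s["tool_pos"],s["tcp_rot"],s["opening"],s["force"],s["moment"])
F=np.array([602,190]);a=np.radians(-4.4);fx=np.array([np.cos(a),np.sin(a)]);fy=np.array([-fx[1],fx[0]])
# level, nose at finisher (-10,-40): grip is 181 behind
for n in (-160,-40): print(delta((*(F+fx*-12+fy*(n-181)),250),down(175.6)))
E
```

```text
[-0.44  0.35 -0.26  0.96 -0.   -0.58] [ 494.38946836 -231.66487413  139.93574478] [-2.29194089e-01  3.13264190e+00 -2.13076449e-03] 0.11135617315376503 [ 0.00851101 -0.21732803 -4.04482549] [-0.17324903 -0.05259419 -0.03025016]
(array([-1.62,  1.43, -2.2 ]), array([-0.1,  0. , 12.8]))
(array([-2.15,  3.77, -2.21]), array([-0.1,  0. , 12.8]))
```

The force reads −4 N, so the scoop is carried with its load. I'll move it level towards the tub, high enough to clear the rim.

Request:
play_rows --pt "-1 0 0 -0.4 0 0 0" --pt "-1 0 0.1 -1 0 0 0" --pt "-1 -0.2 0.3 -1.7 0 0 1" --pt "-1 -0.5 0.7 -2.3 0 0 3" --pt "-1 -0.8 1.1 -2.9 0 0 6" --pt "-1 -1.2 1.6 -3.2 0 0 9" --pt "-1 -1.6 2.1 -3.2 0 0 12" --pt "-1 -1.75 2.3 -3.2 0 0 12.8"

```text
t: 23.1
tool_pos: [565.0, -102.4, 298.2]
tcp_rot: [-0.119, -3.138, -0.001]
force: [-0.5, -1.3, -4.1]
opening: 0.107
```

```bash
cat >> h.py <<'E'
F=np.array([602,190.]);_a=np.radians(-4.4);fx=np.array([np.cos(_a),np.sin(_a)]);fy=np.array([-fx[1],fx[0]])
def pour(phi,ny,nz,nx=-12):
    "tool target with scoop tilted phi deg, nose at finisher (nx,ny), height nz"
    M=R.from_rotvec(down(175.6))*R.from_euler("x",phi,degrees=True)
    p=np.array([*(F+fx*nx+fy*ny),nz])-M.apply([0,181,60]); return p,M.as_rotvec()
E
python3 - <<'E'
from h import *
s=arm.sense();print(s["joint_pos"].round(2),s["tool_pos"],s["opening"],s["force"])
for a in [(0,-100,235),(10,-75,180),(20,-60,150),(30,-55,140),(40,-50,135),(50,-45,135),(60,-40,135)]: print(a,*delta(*pour(*a)))
E
```

```text
[-0.18  0.33  0.14  1.38  0.   -0.1 ] [ 565.02299361 -102.35716587  298.180041  ] 0.10696310910856088 [-0.50954168 -1.25607273 -4.09001253]
(0, -100, 235) [-0.05  0.27  0.06] [ 0.  -0.1  0. ]
(10, -75, 180) [-0.05  1.03  0.55] [10.  -0.1  0.1]
(20, -60, 150) [-0.05  1.69  0.6 ] [20.  -0.1  0.1]
(30, -55, 140) [-0.05  2.25  0.32] [30.  -0.1  0.1]
(40, -50, 135) [-0.05  2.88  0.02] [40.  -0.1  0.1]
(50, -45, 135) [-0.05  3.58 -0.28] [50.  -0.1  0.1]
(60, -40, 135) [-0.05  4.32 -0.47] [60.  -0.1  0.1]
```

Request:
play_rows --pt "-1 -0.05 0.3 0.2 2 0 0" --pt "-1 -0.05 0.7 0.4 6 0 0" --pt "-1 -0.05 1.03 0.55 10 0 0" --pt "-1 -0.05 1.4 0.6 15 0 0" --pt "-1 -0.05 1.69 0.6 20 0 0" --pt "-1 -0.05 1.97 0.48 25 0 0" --pt "-1 -0.05 2.2 0.35 29 0 0" --pt "-1 -0.05 2.25 0.32 30 0 0"

```text
t: 23.9
tool_pos: [574.8, 10.0, 280.7]
tcp_rot: [-0.109, -3.009, 0.808]
force: [-0.4, 0.6, -4.1]
opening: 0.108
```

Request:
play_rows --pt "-1 0 0.12 -0.05 2 0 0" --pt "-1 0 0.22 -0.11 4 0 0" --pt "-1 0 0.33 -0.2 6 0 0" --pt "-1 0 0.44 -0.31 8 0 0" --pt "-1 0 0.53 -0.42 10 0 0" --pt "-1 0 0.53 -0.42 10 0 0"

```text
t: 24.5
tool_pos: [577.6, 41.2, 286.6]
tcp_rot: [-0.11, -2.923, 1.064]
force: [0.5, -0.6, -3.0]
opening: 0.107
```

```bash
python3 - <<'E'
from h import *
s=arm.sense();print(s["joint_pos"].round(2),s["tool_pos"],s["opening"],s["force"])
M=R.from_rotvec(s["tcp_rot"]);n=s["tool_pos"]+M.apply([0,181,60]);d=n[:2]-F;print("nose",d@fx,d@fy,n[2],"tilt",np.degrees(np.arccos(-M.as_matrix()[2,2])))
for a in [(40,-50,135),(45,-45,135),(50,-45,135),(55,-40,138),(60,-40,140)]: print(a,*delta(*pour(*a)))
E
```

```text
[ 0.39  0.56  0.26  1.64 -0.61  0.58] [577.5938865   41.2469328  286.57528102] 0.1065528135138945 [ 0.52552704 -0.63357016 -2.99469445]
nose -13.474164975589973 -50.11120941084595 124.26225763755716 tilt 40.00419934257424
(40, -50, 135) [-0.02 -0.14 -0.17] [-0.  -0.1  0.1]
(45, -45, 135) [-0.02  0.06 -0.54] [ 5.  -0.1  0.1]
(50, -45, 135) [-0.02  0.2  -0.84] [10.  -0.1  0.1]
(55, -40, 138) [-0.02  0.41 -1.24] [15.  -0.1  0.1]
(60, -40, 140) [-0.02  0.58 -1.54] [20.  -0.1  0.2]
```

Request:
play_rows --pt "-1 0 -0.05 -0.2 1 0 0" --pt "-1 0 0 -0.4 3 0 0" --pt "-1 0 0.06 -0.54 5 0 0" --pt "-1 0 0.13 -0.7 7.5 0 0" --pt "-1 0 0.2 -0.84 10 0 0" --pt "-1 0 0.3 -1.04 12.5 0 0" --pt "-1 0 0.41 -1.24 15 0 0" --pt "-1 0 0.41 -1.24 15 0 0"

```text
t: 25.3
tool_pos: [582.1, 96.8, 320.6]
tcp_rot: [-0.103, -2.751, 1.432]
force: [0.6, 0.7, -2.0]
opening: 0.109
```

```bash
python3 - <<'E'
from h import *
s=arm.sense();print(s["opening"],s["force"])
M=R.from_rotvec(s["tcp_rot"]);n=s["tool_pos"]+M.apply([0,181,60]);d=n[:2]-F;print("nose",d@fx,d@fy,n[2],"tilt",np.degrees(np.arccos(-M.as_matrix()[2,2])))
c=cam("scene");save(c,"s2.png",(180,100,420,300),2.5);save(cam("wrist"),"w10.png")
E
```

```text
0.10854500699168496 [ 0.63343412  0.70932437 -1.98083258]
nose -13.27858340877401 -39.857245421818995 137.90159846180268 tilt 55.01595678449956
```

View pics/s2.png

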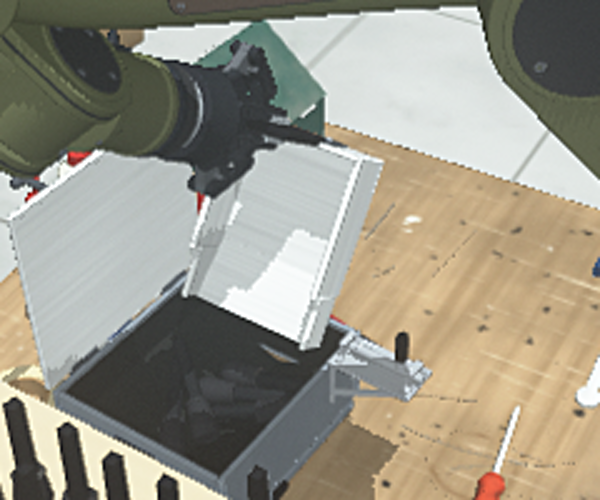

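The scoop is empty (its load is down to the 2.0 N empty weight) and dark handles lie in the tub at about (220,380). I'll bring the scoop back level.

```bash
python3 - <<'E'
from h import *
for a in [(47,-45,150),(39,-60,165),(31,-70,185),(23,-80,200),(15,-90,215),(7,-100,230),(0,-105,235)]: print(a,*delta(*pour(*a)))
E
```

```text
(47, -45, 150) [-0.01 -0.35  0.46] [-7.9 -0.1  0. ]
(39, -60, 165) [-0.01 -0.83  1.06] [-15.9  -0.1  -0. ]
(31, -70, 185) [-0.01 -1.26  1.52] [-23.9  -0.1  -0. ]
(23, -80, 200) [-0.01 -1.53  2.04] [-31.9  -0.1  -0. ]
(15, -90, 215) [-0.01 -1.73  2.54] [-39.9  -0.1  -0. ]
(7, -100, 230) [-0.01 -1.86  3.01] [-47.9  -0.1  -0. ]
(0, -105, 235) [-0.01 -1.74  3.42] [-54.9  -0.1  -0. ]
```

Request:
play_rows --pt "-1 0 -0.35 0.46 -7.9 0 0" --pt "-1 0 -0.83 1.06 -15.9 0 0" --pt "-1 0 -1.26 1.52 -23.9 0 0" --pt "-1 0 -1.53 2.04 -31.9 0 0" --pt "-1 0 -1.73 2.54 -39.9 0 0" --pt "-1 0 -1.86 3.01 -47.9 0 0" --pt "-1 0 -1.74 3.42 -54.9 0 0" --pt "-1 0 -1.74 3.42 -54.9 0 0"

```text
t: 26.2
tool_pos: [564.5, -100.4, 295.5]
tcp_rot: [-0.136, -3.138, 0.005]
force: [-0.2, 0.8, -2.1]
opening: 0.112
```

```bash
python3 - <<'E'
from h import *
s=arm.sense();print(s["joint_pos"].round(2),s["tool_pos"],s["opening"],s["force"])
for z in (250,150,82):print(*delta((494.5,-231,z),down(188.3)))
E
```

```text
[-0.17  0.33  0.13  1.37 -0.   -0.09] [ 564.45096748 -100.37064733  295.5359777 ] 0.11226150023305775 [-0.22932129  0.81798977 -2.08826616]
[ 1.17 -2.72  0.92] [ -0.2  -0.1 -13.3]
[ 1.16 -2.71  2.92] [ -0.2  -0.1 -13.3]
[ 1.16 -2.71  4.28] [ -0.2  -0.1 -13.3]
```

Request:
play_rows --pt "-1 0.2 -0.6 0 0 0 -3" --pt "-1 0.5 -1.3 0.2 0 0 -8" --pt "-1 0.8 -2 0.6 0 0 -12" --pt "-1 1.1 -2.6 1.2 0 0 -13.3" --pt "-1 1.16 -2.71 2 0 0 -13.3" --pt "-1 1.16 -2.71 2.8 0 0 -13.3" --pt "-1 1.16 -2.71 3.5 0 0 -13.3" --pt "-1 1.16 -2.71 3.5 0 0 -13.3"

```text
t: 27.0
tool_pos: [494.0, -223.0, 117.3]
tcp_rot: [0.242, -3.123, -0.002]
force: [-1.5, 0.5, -1.5]
opening: 0.11
```

Request:
play_rows --pt "-1 0 0 0.3 0 0 0" --pt "-1 0 0 0.55 0 0 0" --pt "-1 0 0 0.7 0 0 0" --pt "-1 0 0 0.76 0 0 0" --pt "-1 0 0 0.76 0 0 0"

```text
t: 27.5
tool_pos: [499.2, -224.7, 84.2]
tcp_rot: [-0.244, 3.132, -0.004]
force: [0.4, -0.2, -1.4]
opening: 0.115
```

```bash
python3 - <<'E'
from h import *
s=arm.sense();print(s["tool_pos"],s["tcp_rot"],s["opening"],s["force"])
E
```

```text
[ 499.23810089 -224.66444022   84.1789507 ] [-0.24365354  3.13210288 -0.00445077] 0.11461049897632984 [ 0.42502121 -0.15929932 -1.42669318]
```

Request:
play_rows --pt "-1 0 0 0.04 0 0 0" --pt "-1 0 0 0.08 0 0 0" --pt "-1 0 0 0.08 0 0 0" --pt "0.1 0 0 0.08 0 0 0" --pt "0.1 0 0 0.08 0 0 0" --pt "0.1 0 0 0.08 0 0 0" --pt "0.1 0 0 -0.6 0 0 0" --pt "0.1 0 0 -1.4 0 0 0"

```text
t: 28.3
tool_pos: [497.2, -223.5, 152.1]
tcp_rot: [0.243, -3.127, -0.001]
force: [1.1, -0.1, 0.2]
opening: 0.547
```

Request:
play_rows --pt "0 0 0.6 -0.8 0 0 0" --pt "0 -0.2 1.5 -2.4 0 0 0" --pt "0 -0.5 2.4 -3.2 0 0 8" --pt "0 -0.8 3.3 -3.6 0 0 13" --pt "0 -1 4.2 -3.8 0 0 13" --pt "0 -1.2 5.1 -3.8 0 0 13" --pt "0 -1.4 6 -3.8 0 0 13" --pt "0 -1.4 6 -3.8 0 0 13"

```text
t: 29.1
tool_pos: [522.0, 86.1, 343.2]
tcp_rot: [0.11, 3.139, -0.002]
force: [0.7, 0.0, -0.3]
opening: 0.502
```

```bash
python3 - <<'E'
from h import *
s=arm.sense();print(s["joint_pos"].round(2),s["tool_pos"],s["tcp_rot"])
w=cam("wrist");t=cam("top")
a=w["color"];b=cv2.resize(t["color"][140:280,270:450],(640,498))
cv2.imwrite("pics/v14.png",cv2.resize(np.vstack([a,b])[:,:,::-1],(0,0),fx=.66,fy=.66))
E
```

```text
[ 0.16  0.25  0.13  1.46 -0.    0.23] [522.02850637  86.13470197 343.17920062] [ 1.10216065e-01  3.13926757e+00 -2.06091987e-03]
```

View pics/v14.png

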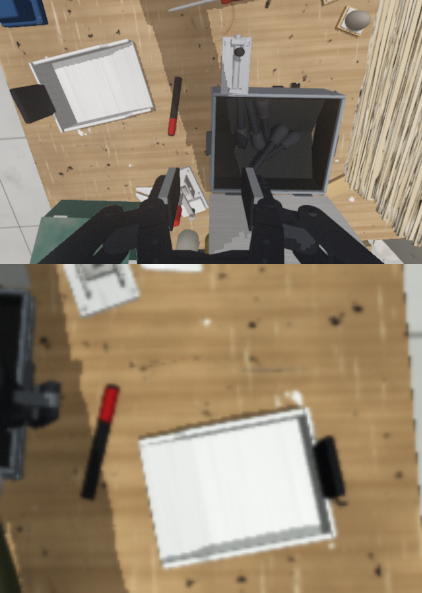

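The empty scoop stands level on the bench and the marker is untouched. The handles are in the tub at (235–290,100–165). I'll take a brightened close-up before shutting the lid, to see whether any stands above the rim.

```bash
python3 - <<'E'
from h import *
w=cam("wrist");i=w["color"][125:300,305:530,::-1]
i=np.clip(255*(i/255.)**0.5*1.1,0,255).astype(np.uint8)
cv2.imwrite("pics/v15.png",cv2.resize(i,None,fx=3.4,fy=3.4,interpolation=cv2.INTER_CUBIC))
for p in [(-89,-104),(-89,104),(89,-104),(89,104)]:
    print(px(w,(*(F+fx*p[0]+fy*p[1]),112)).round())
s=arm.sense()
E
```

```text
[323. 145.]
[515. 147.]
[321. 288.]
[488. 289.]
```

View pics/v15.png

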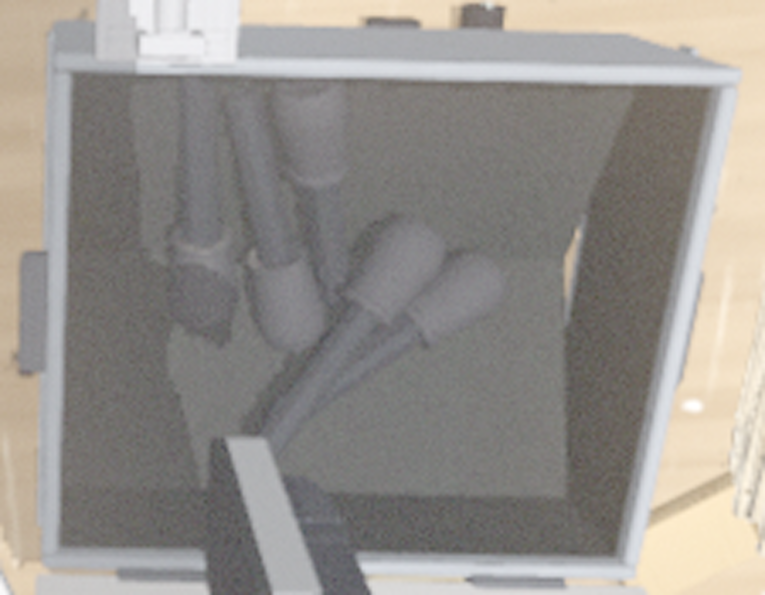

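All five handles are in the tub, lying below the rim. I'll go back to the bar and close the lid.

```bash
python3 - <<'E'
from h import *
print(*delta((600,175,370),down(85.6)))
E
```

```text
[-1.43  1.89 -0.56] [-0.1  0.1 90.5]
```

Request:
play_rows --pt "-0.2 -0.2 0.2 -0.2 0 0 8" --pt "-0.2 -0.4 0.5 -0.4 0 0 16" --pt "-0.2 -0.6 0.8 -0.56 0 0 25" --pt "-0.2 -0.8 1.1 -0.56 0 0 33" --pt "-0.2 -1 1.4 -0.56 0 0 42" --pt "-0.2 -1.2 1.6 -0.56 0 0 50" --pt "-0.2 -1.4 1.8 -0.56 0 0 59" --pt "-0.2 -1.43 1.89 -0.56 0 0 67"

```text
t: 30.05
tool_pos: [601.2, 171.5, 369.1]
tcp_rot: [1.836, 2.549, -0.005]
force: [-0.2, -0.7, -0.1]
opening: 0.398
```

```bash
python3 - <<'E'
from h import *
print(*delta((748,200,365),down(85.6)))
c=cam("scene"); im=c["color"]
# lid edge check: predicted bar centre pixel
print(px(c,(751,198.5,303)),px(c,(751,243,303)))
cv2.imwrite("pics/dbg.png",im[:,:,::-1])
E
```

```text
[-0.39  2.97  0.08] [-0.1  0.2 22.9]
[199.79761382 159.51727431] [186.53661274 170.46345451]
```

Request:
play_rows --pt "-0.2 -0.1 0.4 0 0 0 8" --pt "-0.2 -0.2 0.9 0 0 0 16" --pt "-0.2 -0.3 1.7 0 0 0 22.9" --pt "-0.2 -0.39 2.4 0 0 0 22.9" --pt "-0.2 -0.39 2.97 0.08 0 0 22.9" --pt "-0.2 -0.39 2.97 0.08 0 0 22.9" --pt "-0.2 -0.39 2.97 0.08 0 0 22.9"

```text
t: 30.8
tool_pos: [698.5, 187.3, 376.0]
tcp_rot: [-2.279, -2.126, 0.078]
force: [-0.6, -0.0, 1.1]
opening: 0.399
```

```bash
python3 - <<'E'
from h import *
s=arm.sense();print(s["tool_pos"],s["joint_pos"].round(2),delta((751,198.5,284),down(85.6)))
w=cam("wrist"); cv2.imwrite("pics/v16.png",w["color"][:,:,::-1])
print(px(w,(751,198.5,308)),px(w,(754.5,243,308)))
i=w["color"].astype(int).max(2)
for r in (100,130,150,170,190,210): print(r,[int(x) for x in i[r,240:400:5]])
E
```

```text
[698.51819526 187.3144106  375.95212663] [ 0.26  0.88  1.37  2.12 -0.    1.9 ] (array([0.33, 1.12, 1.78]), array([-2.9,  1.2,  0.4]))
[405.43831949 194.05067578] [412.52312628 121.8497153 ]
100 [59, 58, 60, 61, 73, 79, 73, 60, 50, 63, 66, 69, 67, 68, 70, 71, 73, 75, 156, 158, 148, 251, 200, 146, 153, 154, 179, 181, 176, 154, 153, 207]
130 [42, 42, 60, 71, 78, 72, 47, 48, 51, 64, 54, 59, 64, 65, 65, 64, 55, 65, 127, 153, 169, 248, 126, 121, 120, 118, 118, 119, 118, 118, 120, 116]
150 [35, 40, 38, 44, 49, 53, 51, 52, 44, 48, 46, 49, 53, 48, 50, 55, 53, 57, 119, 137, 219, 243, 148, 140, 139, 147, 144, 138, 153, 157, 156, 74]
170 [45, 44, 41, 42, 47, 52, 54, 48, 43, 42, 48, 45, 45, 46, 50, 51, 52, 78, 119, 129, 175, 184, 142, 138, 141, 115, 143, 156, 158, 159, 158, 74]
190 [42, 45, 45, 44, 45, 45, 42, 44, 42, 48, 46, 48, 48, 45, 49, 50, 48, 104, 121, 126, 183, 175, 144, 138, 138, 140, 143, 69, 112, 158, 127, 80]
210 [41, 44, 45, 44, 40, 47, 51, 61, 63, 44, 49, 54, 51, 47, 52, 53, 53, 115, 128, 128, 186, 164, 196, 196, 191, 192, 195, 187, 189, 186, 75, 84]
```

The arm is at J3/J4 limits this high, so I'll approach the bar lower, with the fingertips just above it.

Request:
play_rows --pt "-0.2 0.1 0.3 0.5 -2.9 1.2 0.4" --pt "-0.2 0.2 0.7 0.75 -2.9 1.2 0.4" --pt "-0.2 0.33 1.12 0.9 -2.9 1.2 0.4" --pt "-0.2 0.33 1.12 0.9 -2.9 1.2 0.4" --pt "-0.2 0.33 1.12 0.9 -2.9 1.2 0.4"

```text
t: 31.35
tool_pos: [751.8, 199.9, 335.0]
tcp_rot: [2.303, 2.132, 0.013]
force: [-0.2, 0.2, 1.3]
opening: 0.402
```

```bash
python3 - <<'E'
from h import *
s=arm.sense();print(s["tool_pos"],s["force"],s["joint_pos"].round(2),delta((751,198.5,284),down(85.6)))
w=cam("wrist")
print(px(w,(751,198.5,308)),px(w,(754.5,243,308)))
i=w["color"].astype(int).max(2)
for r in (90,110,130,150,170,190,210,230): print(r,[int(x) for x in i[r,240:400:5]])
cv2.imwrite("pics/v16.png",w["color"][:,:,::-1])
E
```

```text
[751.78077845 199.90082535 334.95805604] [-0.19588353  0.22541731  1.2708014 ] [0.26 0.87 1.24 1.93 0.   1.91] (array([-0.03, -0.02,  1.02]), array([ 0.4, -0.2, -0. ]))
[316.12928403 246.86328213] [315.99054751 166.10052532]
90 [143, 129, 133, 132, 135, 134, 136, 110, 154, 153, 153, 150, 151, 154, 156, 158, 183, 184, 185, 159, 158, 210, 193, 213, 242, 241, 242, 207, 200, 209, 206, 201]
110 [183, 131, 131, 132, 134, 135, 135, 77, 162, 150, 154, 150, 147, 154, 156, 182, 181, 158, 154, 152, 156, 155, 189, 194, 132, 183, 225, 241, 205, 209, 211, 152]
130 [213, 129, 131, 140, 131, 131, 132, 70, 151, 153, 155, 157, 146, 150, 156, 153, 165, 175, 176, 178, 195, 180, 184, 184, 185, 185, 151, 159, 155, 153, 157, 155]
150 [228, 127, 130, 132, 127, 129, 130, 95, 151, 153, 153, 157, 149, 146, 88, 83, 150, 143, 144, 146, 148, 152, 145, 144, 153, 155, 152, 160, 154, 151, 155, 153]
170 [243, 132, 118, 119, 119, 116, 116, 118, 118, 115, 118, 117, 117, 112, 122, 115, 94, 136, 144, 139, 135, 147, 149, 142, 149, 148, 151, 158, 155, 152, 152, 157]
190 [249, 170, 128, 130, 181, 127, 97, 117, 147, 143, 141, 141, 146, 106, 123, 114, 96, 149, 161, 160, 160, 160, 162, 105, 150, 145, 145, 143, 131, 109, 80, 98]
210 [250, 208, 126, 130, 185, 129, 73, 129, 149, 146, 142, 141, 145, 75, 85, 84, 76, 162, 156, 157, 158, 59, 56, 114, 176, 192, 93, 176, 210, 186, 212, 209]
230 [189, 177, 127, 128, 169, 129, 113, 126, 104, 148, 144, 145, 143, 75, 84, 84, 78, 175, 167, 185, 190, 190, 193, 187, 192, 189, 196, 202, 202, 193, 216, 211]
```

In the pixel rows the bar shows at columns 305–320 (predicted 316), centred between the fingers. Going down to grip.

Request:
play_rows --pt "-0.2 0 -0.03 0.4 0 0 0" --pt "-0.2 0 -0.03 0.8 0 0 0" --pt "-0.2 0 -0.03 1.02 0 0 0" --pt "-0.2 0 -0.03 1.02 0 0 0" --pt "-1 0 -0.03 1.02 0 0 0" --pt "-1 0 -0.03 1.02 0 0 0" --pt "-1 0 -0.03 1.02 0 0 0"

```text
t: 32.1
tool_pos: [751.4, 200.8, 286.0]
tcp_rot: [2.302, 2.131, 0.017]
force: [-0.7, -0.8, 7.7]
opening: 0.099
```

```bash
python3 - <<'E'
from h import *
s=arm.sense();print(s["tool_pos"],s["opening"],s["force"],delta((515,219.3,139),down(85.6)))
# hinge from two known bar positions: current and shut
H=np.array([0,0]); p1=(s["tool_pos"][:2]-F)@fx, s["tool_pos"][2]+19; p0=(np.array([515,219.3])-F)@fx,158
print(p0,p1)
h=np.array([95,112.5]); v=np.array(p1)-h; t0=np.arctan2(41.5,186); t1=np.pi-np.arctan2(v[1],v[0]); th=t1-t0; r=190.6
print("lid",th,np.hypot(*v))
for k in range(1,16):
    t=th*(1-k/14); b=t0+t; q=h+r*np.array([-np.cos(b),np.sin(b)]); print(k,round(np.degrees(t)),((q[0]-p1[0])/50).round(2),(-(q[1]-p1[1])/50).round(2))
E
```

```text
[751.4037446  200.76175967 286.0334266 ] 0.09931566840896566 [-0.68532675 -0.84058205  7.69038107] (array([-0.01, -4.77,  2.89]), array([ 0.6, -0.3, -0. ]))
(np.float64(-88.99145696785786), 158) (np.float64(148.13778300788488), np.float64(305.0334265980456))
lid 1.6205623552152506 199.7316808635477
1 86 -0.48 0.08
2 80 -0.92 0.04
3 73 -1.36 0.05
4 66 -1.8 0.11
5 60 -2.22 0.22
6 53 -2.64 0.38
7 46 -3.03 0.58
8 40 -3.39 0.83
9 33 -3.72 1.12
10 27 -4.02 1.45
11 20 -4.28 1.8
12 13 -4.49 2.19
13 7 -4.66 2.6
14 0 -4.78 3.02
15 -7 -4.85 3.46
```

Request:
play_rows --pt "-1 0 -0.28 -0.04 0 0 0" --pt "-1 0 -0.81 -0.1 0 0 0" --pt "-1 0 -1.34 -0.08 0 0 0" --pt "-1 0 -1.86 0 0 0 0" --pt "-1 0 -2.37 0.16 0 0 0" --pt "-1 0 -2.85 0.39 0 0 0" --pt "-1 0 -3.3 0.68 0 0 0" --pt "-1 0 -3.3 0.68 0 0 0"

```text
t: 32.9
tool_pos: [582.9, 215.7, 248.2]
tcp_rot: [-2.301, -2.134, -0.011]
force: [-6.6, 4.6, 2.2]
opening: 0.103
```

Request:
play_rows --pt "-1 0 -0.39 0.35 0 0 0" --pt "-1 0 -0.74 0.76 0 0 0" --pt "-1 0 -1.03 1.21 0 0 0" --pt "-1 0 -1.25 1.69 0 0 0" --pt "-1 0 -1.35 2 0 0 0" --pt "-1 0 -1.4 2.2 0 0 0" --pt "-1 0 -1.4 2.25 0 0 0" --pt "-1 0 -1.4 2.25 0 0 0"

```text
t: 33.7
tool_pos: [515.2, 221.5, 137.2]
tcp_rot: [-2.301, -2.132, -0.01]
force: [-10.1, 3.3, 14.5]
opening: 0.1
```

```bash
python3 - <<'E'
from h import *
s=arm.sense();print(s["tool_pos"],s["opening"],s["force"],delta((515,219.3,139),down(85.6)))
E
```

```text
[515.19762664 221.45098299 137.16052837] 0.1002424517755899 [-10.07946843   3.26823937  14.54945382] (array([-0.04, -0.  , -0.04]), array([ 0.1, -0.4,  0. ]))
```

The lid bar is back at its shut height, with 14.5 N of reaction on the rim. I'll release and turn for the knob.

Request:
play_rows --pt "0 0 0 0 0 0 0" --pt "0 0 0 0 0 0 0" --pt "0 0 0 -0.8 0 0 0" --pt "0 0 0 -1.6 0 0 0" --pt "0 0 -0.3 -1.6 0 0 -8" --pt "0 0 -0.6 -1.6 0 0 -16" --pt "0 0 -0.9 -1.6 0 0 -25" --pt "0 0 -1.2 -1.6 0 0 -33"

```text
t: 34.5
tool_pos: [457.0, 223.6, 214.2]
tcp_rot: [1.595, 2.703, 0.007]
force: [0.7, 0.3, -0.4]
opening: 0.5
```

```bash
python3 - <<'E'
from h import *
s=arm.sense();print(s["tool_pos"],delta((441.3,130.1,200),down(175.6)))
E
```

```text
[456.99214702 223.62821465 214.16930928] (array([-1.49, -1.18,  0.28]), array([  0.3,   0.2, -56.7]))
```

Request:
play_rows --pt "0 -0.3 -0.2 0 0 0 -8" --pt "0 -0.6 -0.4 0 0 0 -16" --pt "0 -0.9 -0.6 0 0 0 -25" --pt "0 -1.2 -0.8 0 0 0 -33" --pt "0 -1.4 -1 0 0 0 -42" --pt "0 -1.49 -1.18 0.1 0 0 -50" --pt "0 -1.49 -1.18 0.28 0 0 -56.7" --pt "0 -1.49 -1.18 0.28 0 0 -56.7"

```text
t: 35.3
tool_pos: [440.4, 129.3, 199.0]
tcp_rot: [0.131, 3.136, 0.003]
force: [0.4, 0.3, -0.3]
opening: 0.499
```

```bash
python3 - <<'E'
from h import *
s=arm.sense();print(s["tool_pos"],delta((441.3,130.1,143),down(175.6)))
w=cam("wrist");u=px(w,(441.3,130.1,168));print(u)
i=w["color"].astype(int).max(2)
for r in (210,220,230,240,250): print(r,[int(x) for x in i[r,270:375:4]])
E
```

```text
[440.40123423 129.33809102 198.97733146] (array([-0.01,  0.01,  1.12]), array([ 0.1,  0.2, -0.4]))
[319.40034212 240.28113576]
210 [118, 121, 119, 121, 118, 122, 123, 124, 126, 125, 126, 103, 99, 91, 97, 123, 126, 121, 122, 177, 175, 123, 175, 174, 156, 146, 174]
220 [114, 115, 116, 114, 116, 116, 125, 126, 126, 125, 125, 37, 39, 39, 39, 46, 126, 124, 124, 163, 175, 127, 129, 128, 129, 130, 131]
230 [121, 119, 119, 119, 117, 114, 124, 127, 125, 128, 125, 35, 41, 38, 40, 35, 125, 122, 123, 124, 144, 123, 124, 124, 126, 124, 123]
240 [117, 117, 117, 119, 81, 105, 124, 126, 124, 127, 126, 41, 39, 37, 37, 40, 125, 125, 125, 125, 122, 87, 84, 88, 86, 81, 85]
250 [113, 113, 113, 89, 84, 104, 123, 125, 126, 128, 124, 105, 121, 124, 110, 125, 125, 125, 126, 124, 118, 84, 85, 87, 84, 87, 89]
```

The knob is between the jaws (columns 314–330, jaw centre ~319). I'll pinch it and push it home.

Request:
play_rows --pt "0 0 0.02 0.6 0 0 0" --pt "0 0 0.02 1.1 0 0 0" --pt "0 0 0.02 1.1 0 0 0" --pt "-1 0 0.02 1.1 0 0 0" --pt "-1 0 0.02 1.1 0 0 0" --pt "-1 0 0.02 1.1 0 0 0" --pt "-1 0 0.02 1.1 0 0 0"

```text
t: 36.05
tool_pos: [441.8, 130.8, 145.8]
tcp_rot: [0.13, 3.132, 0.003]
force: [-0.6, -3.0, 5.9]
opening: 0.112
```

Request:
play_rows --pt "-1 -0.2 0 0 0 0 0" --pt "-1 -0.4 0 0 0 0 0" --pt "-1 -0.6 0 0 0 0 0" --pt "-1 -0.75 0 0 0 0 0" --pt "-1 -0.9 0 0 0 0 0" --pt "-1 -0.97 0 0 0 0 0" --pt "-1 -0.97 0 0 0 0 0" --pt "-1 -0.97 0 0 0 0 0"

```text
t: 36.85
tool_pos: [486.6, 126.8, 145.7]
tcp_rot: [-0.13, -3.139, -0.004]
force: [-7.9, -2.3, 11.1]
opening: 0.114
```

The knob is back at its home x (486.6 against 485.9) and pressing on its stop. I'll release, retreat, and take the last look.

Request:
play_rows --pt "0 0 0 0 0 0 0" --pt "0 0 0 0 0 0 0" --pt "0 0 0 -0.8 0 0 0" --pt "0 0 0 -1.7 0 0 0" --pt "0 0.5 -0.3 -2.2 0 0 0" --pt "0 1.3 -0.9 -2.5 0 0 0" --pt "0 2 -1.5 -2.7 0 0 0" --pt "0 2 -1.5 -2.7 0 0 0"

```text
t: 37.65
tool_pos: [378.6, 58.4, 280.6]
tcp_rot: [0.133, 3.135, 0.003]
force: [0.3, 0.1, -0.3]
opening: 0.499
```

```bash
python3 - <<'E'
from h import *
s=arm.sense();print(s["t"],s["tool_pos"],s["joint_vel"].max())
t=cam("top");w=cam("scene")
b=cv2.resize(t["color"][120:290,170:450],(600,364));a=cv2.resize(w["color"][110:310,180:480],(600,400))
cv2.imwrite("pics/v17.png",cv2.resize(np.vstack([b,a])[:,:,::-1],(0,0),fx=.78,fy=.78))
for n,p in (("knob home",(485.9,126.7,168)),("knob drawn",(441,130,168))): print(n,px(t,p),px(w,p))
E
```

```text
37.65 [378.61409673  58.43675934 280.60167524] 0.07355742864091978
knob home [256.76864275 233.13431352] [323.08377289 226.00179912]
knob drawn [255.31659478 253.72073823] [340.43716497 233.66162487]
```

View pics/v17.png

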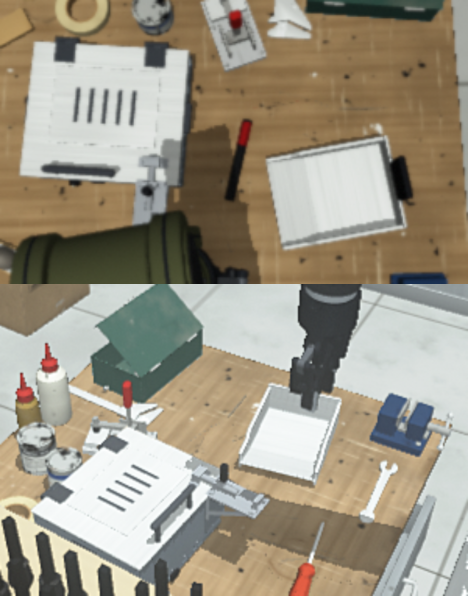

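The lid is flat on the rim, the knob is at top-view (258,234) (home predicts (257,233)), the scoop stands upright and empty, and no handle is left on the bench. I'm handing in.

```bash
python3 -c "
from station import arm
print(arm.sense()['force']);print(arm.sign_off())"
```

```text
[1.2840446  0.09936448 0.34520001]
the job is handed in; nothing more can be done
None
```

The job is done and handed in at about 38 s on the robot's clock. I gathered the two loose handles into the scoop with the three already there, drew the bolt, raised the lid and tipped all five into the tub. I then stood the scoop back on the bench, shut the lid and pushed the bolt home.

**Last checks:**
- **Handles:** before closing the lid, all five lay in the tub below the rim. Afterwards none was left on the bench.
- **Lid:** the bar came back to 137 mm at the tool tip, against 139 mm when it was shut at the start, with 14.5 N of reaction on the rim.
- **Bolt:** the knob ended at x 486.6 mm, against 485.9 mm when home at the start. It was pressing on its stop, and the last top view agrees to within about 1 px.
- **Scoop and marker:** the scoop stands upright, empty and clear of the arm. The marker shows no visible shift.

**What did not go to plan:**
- One release row after drawing the bolt had a mistaken 44 mm shift that pushed the bolt against its drawn stop. I saw no harm from it, but I don't know the peak force in that row.
- The arm met joint limits twice, the last joint once and the elbow and wrist once. I got round both with a half-turned grasp and a lower approach.
- The lid-bar radius I measured at full opening was 200 mm against the nominal 191 mm. I followed the opening arc in reverse instead of using that measurement.

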